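Fallen spice jar off the lazy Susan into the keeper rack

ROBOT

A 6-joint arm with a two-finger parallel gripper is mounted at the origin on a cart in front of the work surface, level with it; the furniture and walls round the work are solid. World frame = base frame: x ahead of the robot, y to its left, z up, the work surface at z = 0. Lengths are in m, angles in rad, forces in N, time in s.
With the tool pointing down it reaches from about 0.35 to 0.975 m from the base axis. Payload 4.9 kg.
Tool frame: the origin (TCP) lies on the centre line of the jaws, within the pads' length; the fingertips stand 11 mm ahead of it and the grasp point (between the pads) lies 8 mm behind it; z points along the fingers, y is the direction in which the jaws open and shut (so a half turn about z gives the same grasp; the last joint's range is limited). The gripper opens to 85 mm and grips with 20 to 120 N. Pads are 22 mm wide; open, the fingers measure 114 mm over their backs; the gripper's body (76 mm by 85 mm) begins 54 mm behind the grasp point. The pads swing forward as they close: fully open they stand 13 mm farther back than shut.
Start: joints at [-1.334, 0.053, 1.613, -0, 1.476, -0.119], TCP at [0.218, -0.586, 0.242] pointing down, gripper open.
Joint ranges: [-3.01, 3.01], [-1.01, 2.22], [0.06, 2.58], [-1.02, 4.17], [0.09, 2.62], [-3.14, 3.14]. Speed limits (rad/s): [2.57, 2.57, 3.14, 3.14, 3.14, 3.14].

INTERFACE

Orientations are given as a rotation vector (axis times angle).
In Python, from station import ctrl gives the robot as it stands.
- The arm moves only by the tool send_rows, never from a script. Its argument "series" is a list of rows, each an object of numbers: "tx", "ty", "tz": the shift along the tool's x, y, z in cm; "wx", "wy", "wz": the turn, a rotation vector about the tool's x, y, z in rad; "jaw": the closure, from 0 (fully open) to 1 (shut). In form: [{"tx": .., "ty": .., "tz": .., "wx": .., "wy": .., "wz": .., "jaw": ..}, ...]. A call has 1 to 5 rows; each row shifts and turns the pose as measured when the row begins, along the tool's axes as they then stand; what a row does not reach is not made up. A row lasts 1/8 s, in which the tool goes at most 62.5 mm and 10.7 degrees, less where a joint would pass 70% of its speed; a pose out of reach is approached as far as the arm can. A call is refused whole if a number of a shift passes 6.25 or a number of a turn 0.188, either way. A call with a gripper value outside its range is refused whole. The fingers move at their own pace and stop on an object; "squeeze" is the grip in N (left out, the last holds). Time passes only in rows, so rows that do not move let the fingers close. It gives the time, the measured TCP pose, the force and the opening at its end, in the units of the state.
- ctrl.get_obs(): the state, without advancing time (a new reading comes with each control period).
- ctrl.get_image(name): name is "scene" or "top" or "wrist"; returns the picture (400x640x3 uint8, red, green, blue); there is no depth.
- ctrl.camera_info(name): a dict with "mtx" (3x3 intrinsics, pixels), "R" (3x3) and "t" (3): a world point X has camera coordinates R X + t. Camera axes: x right, y down, z forward; pixel columns grow to the right and rows downward; lengths in m; the calibration is good to about 2 mm. A picture is of the moment at which its call begins: read the wrist's pose just before it. camera_info takes no time and is no camera call; for the wrist camera it gives the pose at the moment of the call.
- ctrl.finish_job(): hands the job in, once; it reports no verdict.
The state is a dict: "t": time; "q": joint angles; "dq": joint speeds; "effort": joint torques, N m; "tool_pos": TCP position; "tool_rot": TCP orientation; "contact_force": force on the tool from outside, world axes, zero at the start; "wrist_torque": the same for the moment, N m; "opening": finger opening in m.
Only numpy, scipy, OpenCV 4.12 (cv2) and the standard library are available. Lean on these libraries where they do the work, as an engineer would, in place of code of your own. Each camera call takes 0.05 s, during which the arm holds its last target.

TASK

One spice jar has fallen over on the lazy Susan, which spins freely: lift it off and lay it down in the empty jar rack, down in its saddles, with its red cap towards the hinge of the rack's keeper bar. Then swing the keeper bar shut over the jar until it snaps home behind its catch. Leave the other three containers standing on the lazy Susan, and do not disturb the things around.

Things in the scene. Friction and masses are not known exactly. Their poses are not given: they have to be found in the camera images.
- jar_center (a point): centre of the fallen spice jar, the only one lying on its side: clear round jar 106 mm long, red cap, 42 mm across the glass, 45 mm across the cap, 0.09 to 0.17 kg, balanced about its centre; it can roll. Its z axis runs along the jar to the cap. It lies across the near half of the lazy Susan, cap to any side, axis about 21 mm above the tray's floor
- jar_cap (a point): middle of the flat outer face of the fallen jar's cap, 53 mm from its centre along the jar
- susan: round wooden lazy Susan tray, 260 mm across, on a low foot; turns with hardly any friction, no stop. It stands left or right on the worktop, the rack on the other side. Origin on its axis at the tray's underside, 14 mm above the worktop; tray floor 10 mm above the origin; rim 5 mm thick, 6 mm above the floor. z up
- jar_b_center (a point): centre (half-way up) of an upright spice jar on the tray, 45 mm across, 106 mm high, red cap; must stay standing on the tray, which may turn with it
- jar_c_center (a point): centre (half-way up) of a second upright spice jar on the tray, 45 mm across, 106 mm high, red cap; must stay standing on the tray
- shaker_center (a point): centre (half-way up) of the upright salt shaker on the tray, 44 mm across, 90 mm high; must stay standing on the tray
- rack: fixed wooden rack for one lying jar; base plate 92 x 190 x 8 mm (x, y, z). Origin at the centre of its underside. Its y axis runs along the jar's place towards the hinge of the keeper bar; the bar opens to its -x side, towards the robot. Steel posts: hinge post at y = +80 mm, catch post at y = -80 mm. Low stops, 38 mm high, leave 120 mm for the jar's length
- rack_seat (a point): where the centre of a seated jar comes to lie: over the middle of the rack, 40 mm above the worktop. Two V-shaped saddles, 7 mm thick, at y = -24 and +24 mm of the rack, open upward, 56 mm wide, tops about 34 mm high. Between them 41 mm are free for fingers, down to the base plate (top 8 mm above the worktop)
- keeper (a joint): angle of the keeper bar, rad: 0 = shut over the jar, along the rack; grows as the bar swings out level, clockwise from above, to the rack's -x side, up to 1.6. Starts at 0.9 to 1.2, stays where left. In the last 0.12 rad it rides over a sprung ball (about 4 N at the knob) that rises behind it and holds it, against a hard stop at 0. Caught below 0.05
- keeper_knob (a point): middle of the upright black knob on the keeper bar, 110 mm from the hinge axis, 93 mm above the worktop: 17 mm across from 88 to 104 mm above the worktop, a neck 12 mm across below it down to the bar. The bar is a round steel rod 12 mm thick, 170 mm long, underside 67 mm above the worktop (about 5 mm above a seated jar)
- keeper_pivot (a point): point on the vertical hinge axis of the keeper bar, at the bar's middle height, 73 mm above the worktop; fixed to the rack
- timer_center (a point): round red and white kitchen timer, 61 mm across, 52 mm high, on the worktop; origin at its centre, half-way up; bystander
- tea_light_center (a point): tea light, 38 mm across, 15 mm high, on the worktop; origin at its centre, half-way up; bystander
- matches_center (a point): match box, 54 x 36 x 15 mm, on the worktop; origin at its centre, half-way up; bystander

How it is judged:
On the way, in this order (a step that is already met when the one before it is completed fails the run):
1. the fallen jar is lifted clear of the lazy Susan (z of jar_center in the frame of susan above 0.075 m), for 0.1 s.
2. the jar lies in the rack's saddles with its cap towards the hinge, the keeper bar still open (x of jar_center in the frame of rack between -0.01 and 0.01 m and y of jar_center in the frame of rack between -0.012 and 0.012 m and z of jar_center in the frame of rack between 0.03 and 0.047 m and angle between the z axis of jar_center and the y axis of rack, either way round below 0.12 rad and y of jar_cap in the frame of rack above 0.03 m and value of joint keeper above 0.4 rad), for 0.2 s.
At the end, for the whole second after the job is handed in: The jar lies in the saddles, its centre within 10 mm across and 12 mm along of the middle, 30 to 47 mm up, within 0.12 rad of the rack's length, cap to the hinge; the keeper bar is caught (below 0.05 rad) and still; the other two jars and the shaker stand (within 0.2 rad) on the lazy Susan (x of jar_center in the frame of rack between -0.01 and 0.01 m and y of jar_center in the frame of rack between -0.012 and 0.012 m and z of jar_center in the frame of rack between 0.03 and 0.047 m and angle between the z axis of jar_center and the y axis of rack, either way round below 0.12 rad and y of jar_cap in the frame of rack above 0.03 m and value of joint keeper below 0.05 rad and velocity of joint keeper below 0.1 rad/s and angle between each of jar_b_center, jar_c_center, shaker_center's own z axis and vertical below 0.2 rad and horizontal distance between each of jar_b_center, jar_c_center, shaker_center and susan below 0.125 m and z of each of jar_b_center, jar_c_center, shaker_center in the frame of susan above 0.03 m); the robot touches nothing.
It fails at once if another container on the lazy Susan is knocked over or off it (angle between any of jar_b_center, jar_c_center, shaker_center's own z axis and vertical above 0.6 rad).
It fails at once if the timer, the tea light or the match box is moved by more than 30 mm (distance of any of timer_center, tea_light_center, matches_center from where it was at the start of the episode above 0.03 m).
It also fails if it takes over 58 s, if anything falls off the work surface, if the arm or the gripper's body presses on something with over 40 N, if the wrist force passes 120 N, or if a joint passes its speed limit or range.

## Working session

There is one attempt and no reset: what is moved stays moved. The work goes in short steps, Python scripts to look and compute and a tool call to move; the robot and the scene stay as the last step left them, time stands still between calls to the robot, and variables do not carry over. Pictures are saved under pics/ and viewed, and the job is handed in when it is done.

Besides the shell and the picture viewer there is one more tool, called after "Request:" as name(argument=value, ...), one argument or row to a line, values as JSON. send_rows: Moves the arm, as the interface text tells. Its arguments: {"type":"object","properties":{"series":{"type":"array"},"squeeze":{"type":"number"}},"required":["series"]}

```bash
mkdir -p pics; ls
python3 - <<'E'
from station import ctrl
import cv2
print(ctrl.get_obs())
for n in ("scene","top"):
    im=ctrl.get_image(n); cv2.imwrite(f"pics/{n}0.png",im[:,:,::-1]); 
    c=ctrl.camera_info(n); print(n,c)
print(ctrl.camera_info("wrist"))
E
```

```text
pics
{'t': 0.0, 'q': array([-1.33397222e+00,  5.33463543e-02,  1.61430689e+00, -9.78621856e-06,
        1.47598049e+00, -1.19011737e-01]), 'dq': array([ 8.83722031e-05,  3.45716069e-04,  1.13063794e-03,  1.25154217e-03,
       -6.20926007e-04,  1.73899245e-04]), 'effort': array([ 7.16131854e-04, -3.93684232e+01, -3.70174313e+01,  3.51254403e-05,
        7.16331677e-03,  4.32437488e-06]), 'tool_pos': array([ 0.21758274, -0.58526209,  0.2410618 ]), 'tool_rot': array([-3.08999538e+00, -5.55642362e-01,  2.03894161e-04]), 'contact_force': array([-0.14098755, -0.33477759,  0.1955019 ]), 'wrist_torque': array([-0.00622994,  0.01475906, -0.00325352]), 'opening': 0.08527698496671647}
scene {'mtx': array([[517.623794  ,   0.        , 326.01733809],
       [  0.        , 517.623794  , 197.58697652],
       [  0.        ,   0.        ,   1.        ]]), 'R': array([[-0.59536426, -0.80338272,  0.01084472],
       [-0.36186363,  0.25606694, -0.89637293],
       [ 0.71735355, -0.53759272, -0.44316809]]), 't': array([0.33548161, 0.26435882, 1.07915967])}
top {'mtx': array([[423.50628825,   0.        , 322.49281596],
       [  0.        , 423.50628825, 198.93159007],
       [  0.        ,   0.        ,   1.        ]]), 'R': array([[-0.18846683, -0.98205988, -0.00621689],
       [-0.95667315,  0.18501809, -0.22482169],
       [ 0.2219386 , -0.0364239 , -0.97438009]]), 't': array([0.10298367, 0.58293026, 0.85494201])}
{'mtx': array([[312.04959167,   0.        , 318.50798649],
       [  0.        , 312.04959167, 202.92784619],
       [  0.        ,   0.        ,   1.        ]]), 'R': array([[ 3.48955084e-01, -9.37139310e-01, -5.12272509e-04],
       [-9.02027383e-01, -3.36028864e-01,  2.70981925e-01],
       [-2.54119952e-01, -9.40984365e-02, -9.62584300e-01]]), 't': array([-0.62395119, -0.03519576,  0.37831168])}
```

View pics/scene0.png

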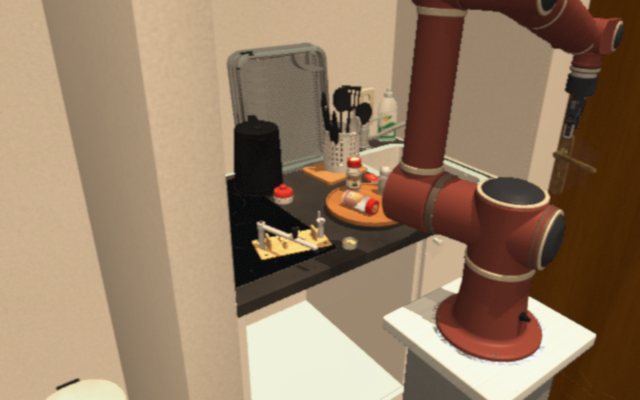

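View pics/top0.png

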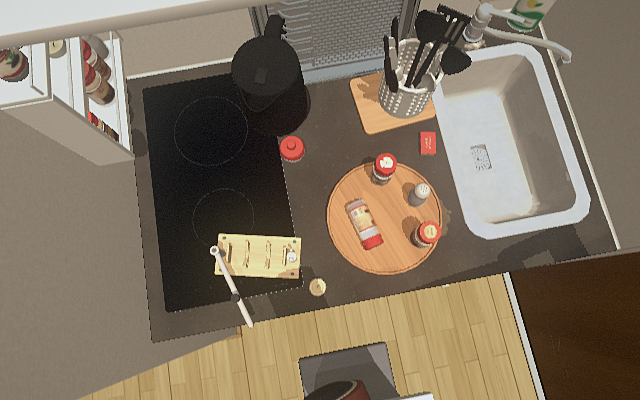

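The top view shows the fallen jar at about (364,224), with its cap at the lower end (372,241). The rack is at (258,256), its hinge at the left end (215,250), and the bar is open towards the robot. I'll enlarge both.

```bash
cat > h.py <<'E'
import numpy as np, cv2
from station import ctrl
def ray(c,uv):
    K,R,t=map(np.asarray,(c["mtx"],c["R"],c["t"]))
    d=R.T@np.linalg.inv(K)@np.array([uv[0],uv[1],1.]); return -R.T@t,d
def atz(c,uv,z):
    o,d=ray(c,uv); return o+d*(z-o[2])/d[2]
def proj(c,X):
    p=c["R"]@np.asarray(X)+c["t"]; p=c["mtx"]@p; return p[:2]/p[2]
def tri(obs):
    A=np.zeros((3,3));b=np.zeros(3)
    for c,uv in obs:
        o,d=ray(c,uv); d/=np.linalg.norm(d); P=np.eye(3)-np.outer(d,d); A+=P;b+=P@o
    X=np.linalg.solve(A,b); return X,[np.round(proj(c,X)-uv,1) for c,uv in obs]
def crop(im,x,y,w,h,s,name):
    cv2.imwrite(name,cv2.resize(im[y:y+h,x:x+w],None,fx=s,fy=s,interpolation=cv2.INTER_CUBIC))
E
python3 - <<'E'
from h import *
im=cv2.imread("pics/top0.png")
crop(im,195,225,120,110,5,"pics/c1.png"); crop(im,315,150,140,130,5,"pics/c2.png")
im=cv2.imread("pics/scene0.png")
crop(im,240,140,160,120,5,"pics/c3.png")
E
```

```text
(no output)
```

View pics/c1.png

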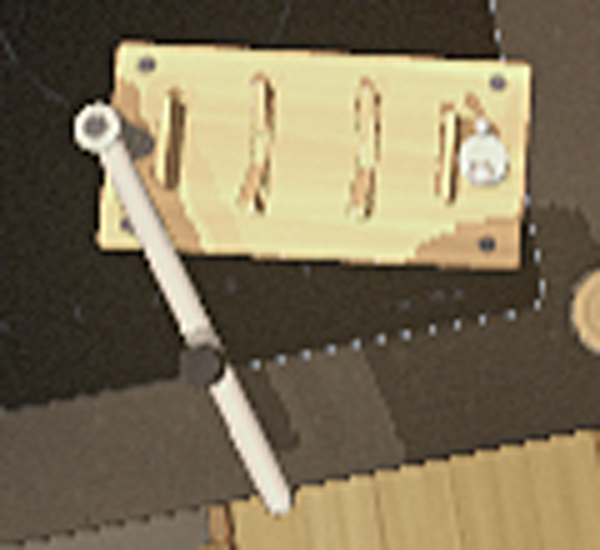

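View pics/c2.png

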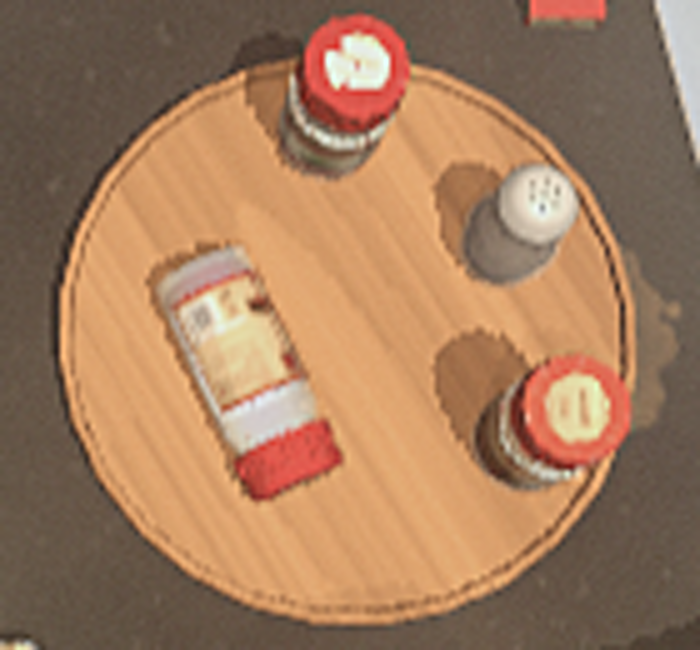

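View pics/c3.png

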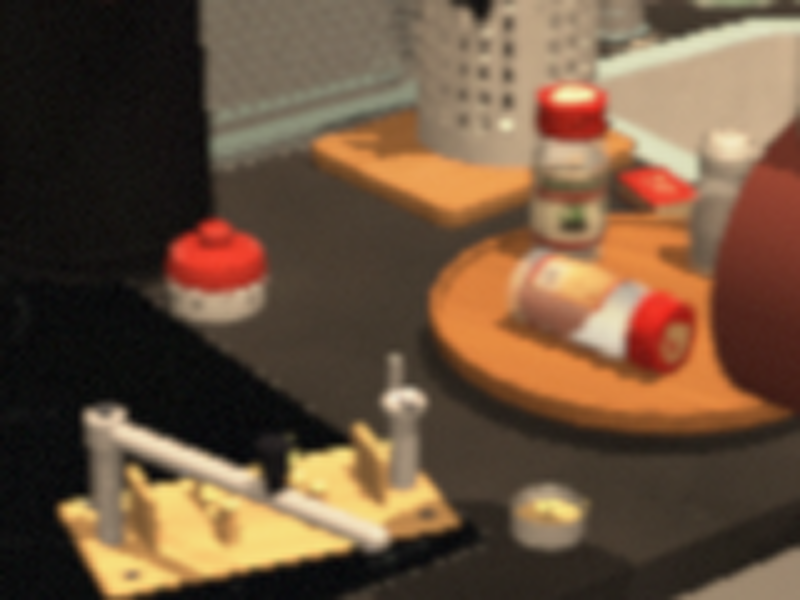

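```bash
cat > m1.py <<'E'
from h import *
T=ctrl.camera_info("top");S=ctrl.camera_info("scene")
f=lambda x,y,ox,oy:((x+.5)/5-.5+ox,(y+.5)/5-.5+oy)
c1=lambda x,y:f(x,y,195,225); c2=lambda x,y:f(x,y,315,150); c3=lambda x,y:f(x,y,240,140)
np.set_printoptions(precision=4,suppress=True)
cs=[atz(T,c1(*p),.008) for p in [(120,42),(530,65),(520,270),(97,247)]]
print("corners",np.array(cs)); print([np.linalg.norm(cs[i]-cs[(i+1)%4]) for i in range(4)]); 
c=sum(cs)/4; y=(cs[0]+cs[3]-cs[1]-cs[2]); y/=np.linalg.norm(y); print("rack c",c,"yaw of y axis",np.arctan2(y[1],y[0]))
x=np.array([y[1],-y[0],0]);print('x',x,"pivot pred",c+.08*y,"catch",c-.08*y)
print("pivot top",tri([(T,c1(97,125)),(S,c3(106,415))]))
print("catch post", tri([(T,c1(484,150)),(S,c3(404,400))]))
print("knob top",tri([(T,c1(201,358)),(S,c3(273,440))]))
print("rod end",tri([(T,c1(277,500)),(S,c3(375,538))]))
# jar
print("jar cap top centre line z", atz(T,c2(302,475),.045),  )
capT=c2(303,480); botT=c2(204,262)
for z in(.045,.0455): 
    a=atz(T,capT,z);b=atz(T,botT,z);print(a,b,(a+b)/2,np.linalg.norm(a-b),np.arctan2(*(a-b)[1::-1]))
print("jar cap face tri",tri([(T,c2(303,485)),(S,c3(680,338))]))
# susan
th=[(60,340),(345,622),(632,330),(345,55)]
print("susan",[atz(T,c2(*p),.03) for p in th])
for n,p,z in[("b",c2(358,62),.13),("c",c2(580,405),.13),("sh",c2(542,195),.114)]: print(n,atz(T,p,z))
print("tea",atz(T,c1(597,312),.015),"timer",atz(T,(292,145),.05))
E
python3 m1.py
```

```text
corners [[0.572  0.2362 0.008 ]
 [0.5262 0.0545 0.008 ]
 [0.4369 0.0751 0.008 ]
 [0.4824 0.2587 0.008 ]]
[np.float64(0.18743021068817312), np.float64(0.09165899003103894), np.float64(0.189201689839711), np.float64(0.09229998440661924)]
rack c [0.5044 0.1561 0.008 ] yaw of y axis 1.3258292232233397
x [ 0.9701 -0.2425  0.    ] pivot pred [0.5238 0.2337 0.008 ] catch [0.485  0.0785 0.008 ]
pivot top (array([0.5247, 0.2337, 0.0803]), [array([0.3, 0.2]), array([-0.3, -0.1])])
catch post (array([0.4862, 0.0778, 0.0565]), [array([0.5, 0.3]), array([-0.4, -0.1])])
knob top (array([0.4219, 0.2005, 0.1024]), [array([0.1, 0. ]), array([-0.1, -0. ])])
rod end (array([0.3616, 0.1842, 0.0725]), [array([0.2, 0.1]), array([-0.2, -0. ])])
jar cap top centre line z [ 0.4751 -0.1028  0.045 ]
[ 0.4729 -0.1027  0.045 ] [ 0.5761 -0.0805  0.045 ] [ 0.5245 -0.0916  0.045 ] 0.1054921412040667 -2.9290561814537295
[ 0.4729 -0.1027  0.0455] [ 0.576  -0.0804  0.0455] [ 0.5244 -0.0916  0.0455] 0.10543479194198166 -2.9290561814537295
jar cap face tri (array([ 0.4703, -0.1027,  0.0457]), [array([0.3, 0.1]), array([-0.2, -0. ])])
susan [array([ 0.5563, -0.0115,  0.03  ]), array([ 0.4105, -0.1094,  0.03  ]), array([ 0.5122, -0.264 ,  0.03  ]), array([ 0.6627, -0.1663,  0.03  ])]
b [ 0.6293 -0.1505  0.13  ]
c [ 0.4733 -0.2053  0.13  ]
sh [ 0.5632 -0.2158  0.114 ]
tea [0.4122 0.0447 0.015 ] timer [0.7331 0.0348 0.05  ]
```

```bash
cat > plan.py <<'E'
import sys
from h import *
from scipy.spatial.transform import Rotation as Ro
def plan(pos,yawx,smax=0.045,n=5,turn=True,wmax=.185,quiet=False):
    """rows to bring TCP to pos, tool down, tool x at yaw (deg); yaw continuous sign: shortest unless >170"""
    o=ctrl.get_obs(); p=np.array(o["tool_pos"]); R=Ro.from_rotvec(o["tool_rot"]); pos=np.asarray(pos)
    y=np.radians(yawx); Rt=Ro.from_matrix(np.array([[np.cos(y),np.sin(y),0],[np.sin(y),-np.cos(y),0],[0,0,-1]]).reshape(3,3))
    rows=[]
    m=R.as_matrix(); yaw=np.degrees(np.arctan2(m[1,0],m[0,0]))
    print("t",round(o["t"],2),"pos",np.round(p,4),"yaw",round(yaw,1),"q1,q6",np.round(np.degrees(o["q"][[0,5]]),1),"tilt",round(np.degrees(np.arccos(-m[2,2])),2),"F",np.round(o["contact_force"],1),"open",round(o["opening"],4),"q",np.round(o["q"],2))
    tot=max(np.linalg.norm(pos-p)/smax, np.linalg.norm((R.inv()*Rt).as_rotvec())/wmax if turn else 0)
    k=max(1,int(np.ceil(tot)))
    for i in range(min(n,k)):
        d=(pos-p)/(k-i); w=(R.inv()*Rt).as_rotvec()/(k-i) if turn else np.zeros(3)
        t=R.inv().apply(d)*100
        rows.append({a:round(float(b),2) for a,b in zip(("tx","ty","tz"),t)}|{a:round(float(b),3) for a,b in zip(("wx","wy","wz"),w)})
        p=p+d; R=R*Ro.from_rotvec(w)
    print("rows left",k); 
    import json; print(json.dumps(rows)); print("end",p)
if __name__=="__main__":
    a=list(map(float,sys.argv[1:])); plan(a[:3],a[3],*(a[4:5] or [.045]))
E
python3 plan.py .525 -.0917 .24 192.2
```

```text
t 0.1 pos [ 0.2176 -0.5853  0.2412] yaw 20.4 q1,q6 [-76.4  -6.8] tilt 0.11 F [-0.3  1.2 -0.1] open 0.0856 q [-1.33  0.05  1.61 -0.    1.48 -0.12]
rows left 17
[{"tx": 2.71, "ty": -2.09, "tz": 0.01, "wx": 0.0, "wy": -0.0, "wz": -0.176}, {"tx": 3.03, "ty": -1.58, "tz": 0.01, "wx": 0.0, "wy": -0.0, "wz": -0.176}, {"tx": 3.26, "ty": -1.03, "tz": 0.01, "wx": 0.0, "wy": -0.0, "wz": -0.176}, {"tx": 3.39, "ty": -0.44, "tz": 0.01, "wx": 0.0, "wy": -0.0, "wz": -0.176}, {"tx": 3.42, "ty": 0.16, "tz": 0.01, "wx": 0.0, "wy": -0.0, "wz": -0.176}]
end [ 0.30801323 -0.44012977  0.24081991]
```

Request:
send_rows(
  series=[
    {"tx": 2.7,"ty": -2.1,"wz": -0.176,"jaw": 0},
    {"tx": 3.0,"ty": -1.6,"wz": -0.176,"jaw": 0},
    {"tx": 3.3,"ty": -1.0,"wz": -0.176,"jaw": 0},
    {"tx": 3.4,"ty": -0.4,"wz": -0.176,"jaw": 0},
    {"tx": 3.4,"ty": 0.2,"wz": -0.176,"jaw": 0},
  ],
)

```text
invalid input at $.series[0]: expected keys tx, ty, tz, wx, wy, wz, jaw
```

```bash
python3 plan.py .525 -.0917 .24 192.2
```

```text
t 0.1 pos [ 0.2176 -0.5853  0.2412] yaw 20.4 q1,q6 [-76.4  -6.8] tilt 0.11 F [-0.3  1.2 -0.1] open 0.0856 q [-1.33  0.05  1.61 -0.    1.48 -0.12]
rows left 17
[{"tx": 2.71, "ty": -2.09, "tz": 0.01, "wx": 0.0, "wy": -0.0, "wz": -0.176}, {"tx": 3.03, "ty": -1.58, "tz": 0.01, "wx": 0.0, "wy": -0.0, "wz": -0.176}, {"tx": 3.26, "ty": -1.03, "tz": 0.01, "wx": 0.0, "wy": -0.0, "wz": -0.176}, {"tx": 3.39, "ty": -0.44, "tz": 0.01, "wx": 0.0, "wy": -0.0, "wz": -0.176}, {"tx": 3.42, "ty": 0.16, "tz": 0.01, "wx": 0.0, "wy": -0.0, "wz": -0.176}]
end [ 0.30801323 -0.44012977  0.24081991]
```

Request:
send_rows(
  series=[
    {"tx": 2.7,"ty": -2.1,"tz": 0,"wx": 0,"wy": 0,"wz": -0.176,"jaw": 0},
    {"tx": 3.0,"ty": -1.6,"tz": 0,"wx": 0,"wy": 0,"wz": -0.176,"jaw": 0},
    {"tx": 3.3,"ty": -1.0,"tz": 0,"wx": 0,"wy": 0,"wz": -0.176,"jaw": 0},
    {"tx": 3.4,"ty": -0.4,"tz": 0,"wx": 0,"wy": 0,"wz": -0.176,"jaw": 0},
    {"tx": 3.4,"ty": 0.2,"tz": 0,"wx": 0,"wy": 0,"wz": -0.176,"jaw": 0},
  ],
)

```text
t: 0.72
tool_pos: [0.3077, -0.4357, 0.2379]
tool_rot: [-2.532, -1.847, -0.004]
contact_force: [-0.6, -0.3, -0.2]
opening: 0.0858
```

```bash
python3 plan.py .525 -.0917 .24 192.2
```

```text
t 0.72 pos [ 0.3077 -0.4357  0.2379] yaw 72.2 q1,q6 [-62.8 -45. ] tilt 0.43 F [-0.6 -0.3 -0.2] open 0.0858 q [-1.1  -0.16  1.83  0.    1.48 -0.79]
rows left 12
[{"tx": 3.28, "ty": 0.85, "tz": -0.0, "wx": 0.0, "wy": -0.001, "wz": -0.175}, {"tx": 3.09, "ty": 1.41, "tz": -0.0, "wx": 0.0, "wy": -0.001, "wz": -0.175}, {"tx": 2.8, "ty": 1.92, "tz": -0.01, "wx": 0.0, "wy": -0.001, "wz": -0.175}, {"tx": 2.42, "ty": 2.38, "tz": -0.01, "wx": 0.0, "wy": -0.001, "wz": -0.175}, {"tx": 1.97, "ty": 2.76, "tz": -0.01, "wx": 0.0, "wy": -0.001, "wz": -0.175}]
end [ 0.39824651 -0.29238227  0.23877226]
```

Tracks well.

Request:
send_rows(
  series=[
    {"tx": 3.3,"ty": 0.9,"tz": 0,"wx": 0,"wy": 0,"wz": -0.175,"jaw": 0},
    {"tx": 3.1,"ty": 1.4,"tz": 0,"wx": 0,"wy": 0,"wz": -0.175,"jaw": 0},
    {"tx": 2.8,"ty": 1.9,"tz": 0,"wx": 0,"wy": 0,"wz": -0.175,"jaw": 0},
    {"tx": 2.4,"ty": 2.4,"tz": 0,"wx": 0,"wy": 0,"wz": -0.175,"jaw": 0},
    {"tx": 2.0,"ty": 2.8,"tz": 0,"wx": 0,"wy": 0,"wz": -0.175,"jaw": 0},
  ],
)

```text
t: 1.35
tool_pos: [0.3987, -0.2844, 0.2361]
tool_rot: [-1.47, -2.766, -0.011]
contact_force: [0.7, 0.4, -0.3]
opening: 0.0851
```

```bash
python3 plan.py .525 -.0917 .22 192.2
```

```text
t 1.35 pos [ 0.3987 -0.2844  0.2361] yaw 124.0 q1,q6 [-44.4 -78.4] tilt 0.66 F [ 0.7  0.4 -0.3] open 0.0851 q [-0.77 -0.27  1.92  0.    1.5  -1.37]
rows left 7
[{"tx": 1.27, "ty": 3.04, "tz": 0.25, "wx": 0.001, "wy": -0.001, "wz": -0.17}, {"tx": 0.74, "ty": 3.21, "tz": 0.25, "wx": 0.001, "wy": -0.001, "wz": -0.17}, {"tx": 0.19, "ty": 3.29, "tz": 0.24, "wx": 0.001, "wy": -0.001, "wz": -0.17}, {"tx": -0.37, "ty": 3.27, "tz": 0.24, "wx": 0.001, "wy": -0.001, "wz": -0.17}, {"tx": -0.92, "ty": 3.16, "tz": 0.23, "wx": 0.001, "wy": -0.001, "wz": -0.17}]
end [ 0.48891331 -0.14676173  0.22459751]
```

Request:
send_rows(
  series=[
    {"tx": 1.3,"ty": 3.0,"tz": 0.2,"wx": 0,"wy": 0,"wz": -0.17,"jaw": 0},
    {"tx": 0.7,"ty": 3.2,"tz": 0.2,"wx": 0,"wy": 0,"wz": -0.17,"jaw": 0},
    {"tx": 0.2,"ty": 3.3,"tz": 0.2,"wx": 0,"wy": 0,"wz": -0.17,"jaw": 0},
    {"tx": -0.4,"ty": 3.3,"tz": 0.2,"wx": 0,"wy": 0,"wz": -0.17,"jaw": 0},
    {"tx": -0.9,"ty": 3.2,"tz": 0.2,"wx": 0,"wy": 0,"wz": -0.17,"jaw": 0},
  ],
)

```text
t: 1.98
tool_pos: [0.4886, -0.1392, 0.2246]
tool_rot: [-0.154, -3.13, -0.018]
contact_force: [0.3, -1.3, -0.6]
opening: 0.0854
```

```bash
python3 plan.py .525 -.0917 .22 192.2
python3 - <<'E'
from h import *
import pickle
c=ctrl.camera_info("wrist"); im=ctrl.get_image("wrist")[:,:,::-1]; cv2.imwrite("pics/w1.png",im); pickle.dump(c,open("w1.pkl","wb"))
E
```

```text
t 1.98 pos [ 0.4886 -0.1392  0.2246] yaw 174.4 q1,q6 [ -24.6 -109. ] tilt 0.81 F [ 0.3 -1.3 -0.6] open 0.0854 q [-0.43 -0.21  1.89  0.01  1.47 -1.9 ]
rows left 2
[{"tx": -1.58, "ty": 2.54, "tz": 0.25, "wx": 0.006, "wy": -0.003, "wz": -0.156}, {"tx": -1.96, "ty": 2.27, "tz": 0.24, "wx": 0.006, "wy": -0.003, "wz": -0.156}]
end [ 0.525  -0.0917  0.22  ]
```

View pics/w1.png

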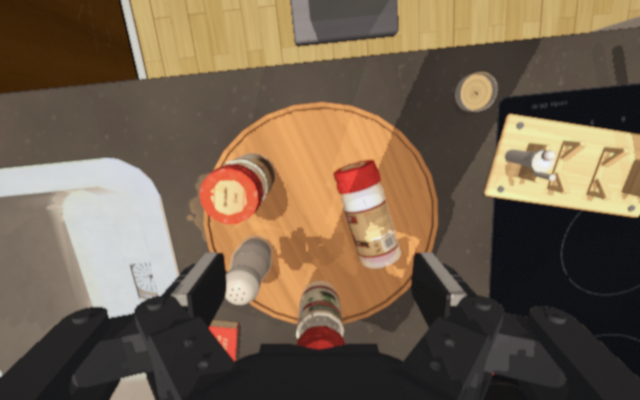

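Run:
```python
from h import *
im=cv2.imread("pics/w1.png")
crop(im,310,140,120,140,5,"pics/w1a.png"); crop(im,460,60,180,170,4,"pics/w1b.png")
```

```text
(no output)
```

View pics/w1a.png

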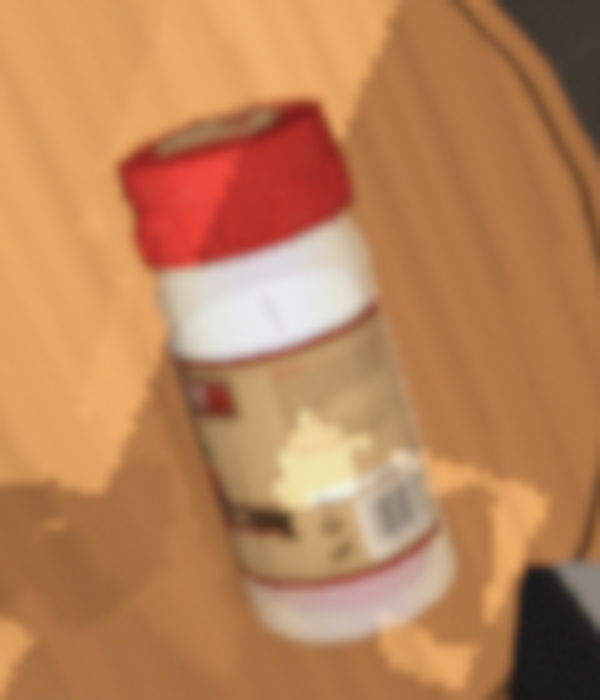

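View pics/w1b.png

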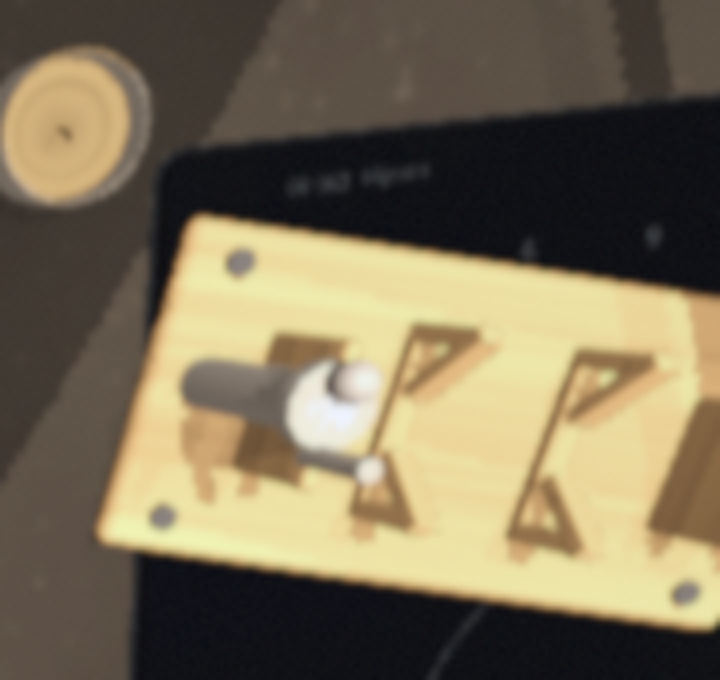

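```bash
python3 - <<'E'
from h import *
import pickle
np.set_printoptions(precision=4,suppress=True)
W=pickle.load(open("w1.pkl","rb"));T=ctrl.camera_info("top")
f=lambda x,y:((x+.5)/5-.5+310,(y+.5)/5-.5+140)
a=atz(W,f(270,300),.045);b=atz(W,f(350,575),.045);print(a,b,np.degrees(np.arctan2(*(a-b)[1::-1])))
print("face",atz(W,f(219,135),.0455))
# model overlay from estimate
for yaw,cx,cy in [(-2.929,.5245,-.0916)]:
    d=np.array([np.cos(yaw),np.sin(yaw),0]);n=np.array([-d[1],d[0],0]);c=np.array([cx,cy,.045])
    im=cv2.imread("pics/w1.png");tm=cv2.imread("pics/top0.png")
    for C,I,nm,box in((W,im,"ov1",(310,140,120,140)),(T,tm,"ov2",(335,180,70,80))):
        s=6 if nm=="ov2" else 4
        I=cv2.resize(I[box[1]:box[1]+box[3],box[0]:box[0]+box[2]],None,fx=s,fy=s)
        for L,r in((-.053,.021),(.035,.021),(.037,.0225),(.053,.0225)):
            q=[proj(C,c+L*d+r*(n*np.cos(t)+np.array([0,0,1])*np.sin(t))) for t in np.linspace(0,6.283,40)]
            q=((np.array(q)-box[:2]+.5)*s).astype(int); cv2.polylines(I,[q.reshape(-1,1,2)],1,(0,255,0),1)
        cv2.imwrite(f"pics/{nm}.png",I)
E
python3 -c "
import cv2,numpy as np
a=cv2.imread('pics/ov1.png');b=cv2.imread('pics/ov2.png');h=max(a.shape[0],b.shape[0])
p=lambda x:cv2.copyMakeBorder(x,0,h-x.shape[0],0,0,0)
cv2.imwrite('pics/ov.png',np.hstack([p(a)[:,:400],p(b)[:,:400]]))"
```

```text
[ 0.5075 -0.0918  0.045 ] [ 0.571  -0.0782  0.045 ] -167.86246628956135
face [ 0.4721 -0.1     0.0455]
```

View pics/ov.png

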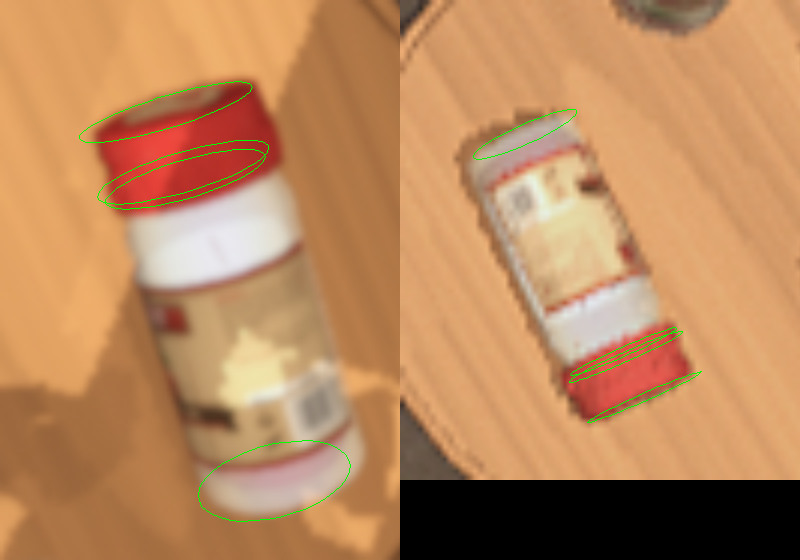

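```bash
python3 plan.py .524 -.0883 .15 192.2
```

```text
t 2.02 pos [ 0.4897 -0.1364  0.2242] yaw 174.8 q1,q6 [ -24.3 -109.1] tilt 0.94 F [-0.6  2.4 -0.4] open 0.0848 q [-0.42 -0.21  1.89  0.01  1.47 -1.9 ]
rows left 3
[{"tx": -1.01, "ty": 1.66, "tz": 2.49, "wx": 0.005, "wy": -0.002, "wz": -0.101}, {"tx": -1.17, "ty": 1.57, "tz": 2.48, "wx": 0.005, "wy": -0.002, "wz": -0.101}, {"tx": -1.32, "ty": 1.45, "tz": 2.48, "wx": 0.005, "wy": -0.002, "wz": -0.101}]
end [ 0.524  -0.0883  0.15  ]
```

Request:
send_rows(
  series=[
    {"tx": -1.0,"ty": 1.7,"tz": 2.5,"wx": 0.005,"wy": -0.002,"wz": -0.1,"jaw": 0},
    {"tx": -1.2,"ty": 1.6,"tz": 2.5,"wx": 0.005,"wy": -0.002,"wz": -0.1,"jaw": 0},
    {"tx": -1.3,"ty": 1.4,"tz": 2.5,"wx": 0.005,"wy": -0.002,"wz": -0.1,"jaw": 0},
    {"tx": 0,"ty": 0,"tz": 0,"wx": 0,"wy": 0,"wz": 0,"jaw": 0},
  ],
)

```text
t: 2.52
tool_pos: [0.5242, -0.0857, 0.1464]
tool_rot: [0.341, -3.122, -0.0]
contact_force: [-0.2, -0.3, -0.6]
opening: 0.0854
```

```bash
python3 plan.py .524 -.0883 .08 192.2 .03
```

```text
t 2.52 pos [ 0.5242 -0.0857  0.1464] yaw -167.5 q1,q6 [ -17.3 -119.8] tilt 0.08 F [-0.2 -0.3 -0.6] open 0.0854 q [-0.3  -0.09  1.92 -0.    1.31 -2.09]
rows left 3
[{"tx": 0.02, "ty": -0.08, "tz": 2.21, "wx": 0.0, "wy": -0.0, "wz": 0.002}, {"tx": 0.02, "ty": -0.08, "tz": 2.21, "wx": 0.0, "wy": -0.0, "wz": 0.002}, {"tx": 0.03, "ty": -0.08, "tz": 2.21, "wx": 0.0, "wy": -0.0, "wz": 0.002}]
end [ 0.524  -0.0883  0.08  ]
```

Request:
send_rows(
  series=[
    {"tx": 0,"ty": -0.1,"tz": 2.2,"wx": 0,"wy": 0,"wz": 0.002,"jaw": 0},
    {"tx": 0,"ty": -0.1,"tz": 2.2,"wx": 0,"wy": 0,"wz": 0.002,"jaw": 0},
    {"tx": 0,"ty": -0.1,"tz": 2.2,"wx": 0,"wy": 0,"wz": 0.002,"jaw": 0},
    {"tx": 0,"ty": 0,"tz": 0,"wx": 0,"wy": 0,"wz": 0,"jaw": 0},
  ],
)

```text
t: 3.02
tool_pos: [0.526, -0.0918, 0.0832]
tool_rot: [-0.318, 3.123, -0.005]
contact_force: [-0.3, 0.3, -0.1]
opening: 0.0855
```

```bash
python3 plan.py .524 -.0883 .042 192.2 .02;python3 - <<'E'
from h import *
im=ctrl.get_image("wrist")[:,:,::-1]; cv2.imwrite("pics/w2.png",im)
E
```

```text
t 3.02 pos [ 0.526  -0.0918  0.0832] yaw -168.4 q1,q6 [ -17.8 -119.4] tilt 0.24 F [-0.3  0.3 -0.1] open 0.0855 q [-0.31 -0.01  1.96 -0.    1.19 -2.08]
rows left 3
[{"tx": 0.05, "ty": 0.13, "tz": 1.37, "wx": -0.001, "wy": 0.001, "wz": -0.003}, {"tx": 0.04, "ty": 0.13, "tz": 1.37, "wx": -0.001, "wy": 0.001, "wz": -0.003}, {"tx": 0.04, "ty": 0.13, "tz": 1.37, "wx": -0.001, "wy": 0.001, "wz": -0.003}]
end [ 0.524  -0.0883  0.042 ]
```

View pics/w2.png

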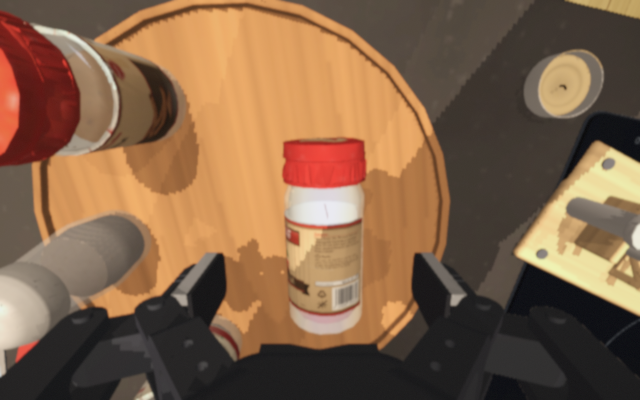

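Request:
send_rows(
  series=[
    {"tx": 0.05,"ty": 0.1,"tz": 1.4,"wx": 0,"wy": 0,"wz": -0.003,"jaw": 0},
    {"tx": 0.05,"ty": 0.1,"tz": 1.4,"wx": 0,"wy": 0,"wz": -0.003,"jaw": 0},
    {"tx": 0.05,"ty": 0.1,"tz": 1.3,"wx": 0,"wy": 0,"wz": -0.003,"jaw": 0},
    {"tx": 0,"ty": 0,"tz": 0,"wx": 0,"wy": 0,"wz": 0,"jaw": 0},
  ],
)

```text
t: 3.58
tool_pos: [0.5267, -0.0904, 0.0439]
tool_rot: [-0.331, 3.115, -0.01]
contact_force: [0.4, 1.0, 1.0]
opening: 0.0854
```

```bash
python3 plan.py .524 -.0883 .042 192.2 .02
```

```text
t 3.58 pos [ 0.5267 -0.0904  0.0439] yaw -167.9 q1,q6 [ -17.7 -119.7] tilt 0.64 F [0.4 1.  1. ] open 0.0854 q [-0.31  0.04  1.98 -0.    1.11 -2.09]
rows left 1
[{"tx": 0.23, "ty": 0.27, "tz": 0.19, "wx": -0.007, "wy": 0.009, "wz": -0.001}]
end [ 0.524  -0.0883  0.042 ]
```

Request:
send_rows(
  series=[
    {"tx": 0.2,"ty": 0.3,"tz": 0.2,"wx": -0.007,"wy": 0.009,"wz": 0,"jaw": 0},
    {"tx": 0,"ty": 0,"tz": 0,"wx": 0,"wy": 0,"wz": 0,"jaw": 0.4},
    {"tx": 0,"ty": 0,"tz": 0,"wx": 0,"wy": 0,"wz": 0,"jaw": 1},
    {"tx": 0,"ty": 0,"tz": 0,"wx": 0,"wy": 0,"wz": 0,"jaw": 1},
    {"tx": 0,"ty": 0,"tz": 0,"wx": 0,"wy": 0,"wz": 0,"jaw": 1},
  ],
  squeeze=40,
)

```text
t: 4.2
tool_pos: [0.5249, -0.0879, 0.0428]
tool_rot: [-0.332, 3.123, -0.001]
contact_force: [-0.5, 0.2, -0.7]
opening: 0.042
```

Request:
send_rows(
  series=[
    {"tx": 0,"ty": 0,"tz": 0,"wx": 0,"wy": 0,"wz": 0,"jaw": 1},
    {"tx": 0,"ty": 0,"tz": 0,"wx": 0,"wy": 0,"wz": 0,"jaw": 1},
  ],
)

```text
t: 4.45
tool_pos: [0.5249, -0.0879, 0.0427]
tool_rot: [-0.332, 3.123, -0.001]
contact_force: [-0.6, 0.1, 0.2]
opening: 0.0422
```

```bash
python3 plan.py .524 -.0883 .2 192.2 .03;python3 - <<'E'
from h import *
im=ctrl.get_image("wrist")[:,:,::-1]; cv2.imwrite("pics/w3.png",im)
E
```

```text
t 4.45 pos [ 0.5249 -0.0879  0.0427] yaw -167.9 q1,q6 [ -17.5 -119.7] tilt 0.05 F [-0.6  0.1  0.2] open 0.0422 q [-0.31  0.05  1.98 -0.    1.12 -2.09]
rows left 6
[{"tx": 0.01, "ty": -0.0, "tz": -2.62, "wx": -0.0, "wy": 0.0, "wz": -0.0}, {"tx": 0.01, "ty": -0.0, "tz": -2.62, "wx": -0.0, "wy": 0.0, "wz": -0.0}, {"tx": 0.01, "ty": -0.0, "tz": -2.62, "wx": -0.0, "wy": 0.0, "wz": -0.0}, {"tx": 0.01, "ty": -0.0, "tz": -2.62, "wx": -0.0, "wy": 0.0, "wz": -0.0}, {"tx": 0.01, "ty": -0.0, "tz": -2.62, "wx": -0.0, "wy": 0.0, "wz": -0.0}]
end [ 0.52414232 -0.08823715  0.17378527]
```

View pics/w3.png

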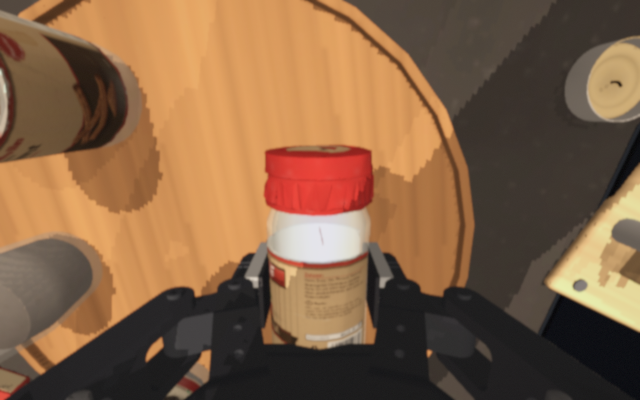

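Request:
send_rows(
  series=[
    {"tx": 0,"ty": 0,"tz": -1.5,"wx": 0,"wy": 0,"wz": 0,"jaw": 1},
    {"tx": 0,"ty": 0,"tz": -2.6,"wx": 0,"wy": 0,"wz": 0,"jaw": 1},
    {"tx": 0,"ty": 0,"tz": -3.0,"wx": 0,"wy": 0,"wz": 0,"jaw": 1},
    {"tx": 0,"ty": 0,"tz": -3.0,"wx": 0,"wy": 0,"wz": 0,"jaw": 1},
    {"tx": 0,"ty": 0,"tz": -3.0,"wx": 0,"wy": 0,"wz": 0,"jaw": 1},
  ],
)

```text
t: 5.12
tool_pos: [0.5229, -0.0873, 0.1779]
tool_rot: [0.332, -3.12, -0.002]
contact_force: [0.2, 0.3, -2.4]
opening: 0.0417
```

Request:
send_rows(
  series=[
    {"tx": 0,"ty": 0,"tz": -2,"wx": 0,"wy": 0,"wz": 0,"jaw": 1},
    {"tx": 0,"ty": 0,"tz": 0,"wx": 0,"wy": 0,"wz": 0,"jaw": 1},
  ],
)

```text
t: 5.38
tool_pos: [0.5248, -0.0878, 0.2041]
tool_rot: [-0.332, 3.12, -0.003]
contact_force: [-0.1, -0.1, -0.6]
opening: 0.0424
```

```bash
python3 plan.py .505 .156 .19 75.9 .045;python3 - <<'E'
from h import *
im=ctrl.get_image("wrist")[:,:,::-1]; cv2.imwrite("pics/w4.png",im)
E
```

```text
t 5.38 pos [ 0.5248 -0.0878  0.2041] yaw -167.9 q1,q6 [ -17.5 -119.6] tilt 0.26 F [-0.1 -0.1 -0.6] open 0.0424 q [-0.31 -0.15  1.87 -0.    1.41 -2.09]
rows left 11
[{"tx": -0.29, "ty": 2.2, "tz": 0.12, "wx": 0.0, "wy": 0.0, "wz": 0.184}, {"tx": 0.12, "ty": 2.22, "tz": 0.12, "wx": 0.0, "wy": 0.0, "wz": 0.184}, {"tx": 0.53, "ty": 2.16, "tz": 0.12, "wx": 0.0, "wy": 0.0, "wz": 0.184}, {"tx": 0.91, "ty": 2.03, "tz": 0.12, "wx": 0.0, "wy": 0.0, "wz": 0.184}, {"tx": 1.27, "ty": 1.83, "tz": 0.12, "wx": 0.0, "wy": 0.0, "wz": 0.184}]
end [0.51580629 0.02302135 0.19771236]
```

View pics/w4.png

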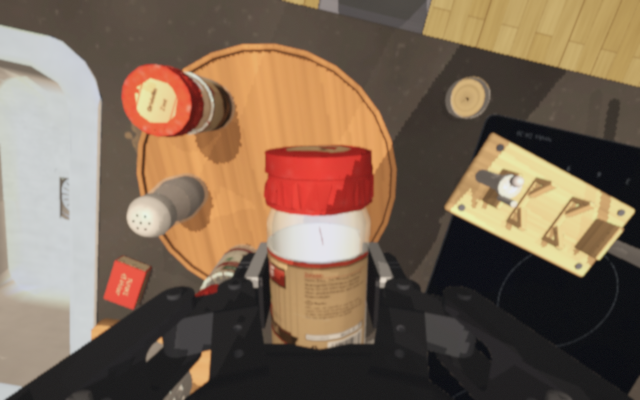

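Run:
```python
from h import *
from scipy.spatial.transform import Rotation as Ro
o=ctrl.get_obs(); C=ctrl.camera_info("wrist"); R=Ro.from_rotvec(o["tool_rot"]).as_matrix(); p=o["tool_pos"]
I=cv2.imread("pics/w4.png"); s=4; b=(250,130,140,120); I=cv2.resize(I[b[1]:b[1]+b[3],b[0]:b[0]+b[2]],None,fx=s,fy=s)
c=p+R@np.array([0,0,-.0023]); d=R[:,0]; n=R[:,1]; z=R[:,2]
for L,r in((.037,.0225),(.053,.0225)):
    q=[proj(C,c+L*d+r*(n*np.cos(t)+z*np.sin(t))) for t in np.linspace(0,6.283,40)]
    q=((np.array(q)-b[:2]+.5)*s).astype(int); cv2.polylines(I,[q.reshape(-1,1,2)],1,(0,255,0),1)
cv2.imwrite("pics/ov4.png",I)
```

```text
(no output)
```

View pics/ov4.png

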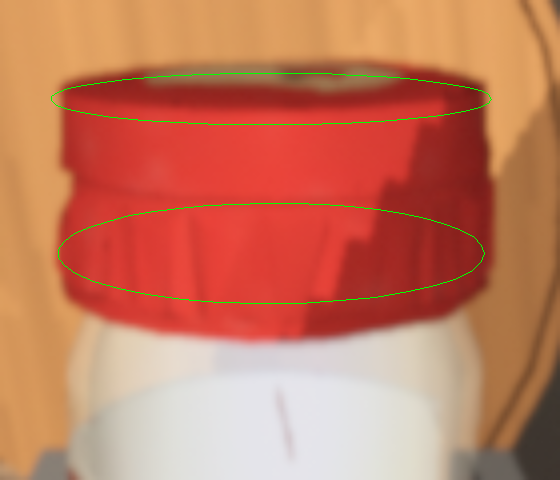

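Request:
send_rows(
  series=[
    {"tx": -0.3,"ty": 2.2,"tz": 0,"wx": 0,"wy": 0,"wz": 0.184,"jaw": 1},
    {"tx": 0.1,"ty": 2.2,"tz": 0,"wx": 0,"wy": 0,"wz": 0.184,"jaw": 1},
    {"tx": 0.5,"ty": 2.2,"tz": 0,"wx": 0,"wy": 0,"wz": 0.184,"jaw": 1},
    {"tx": 0.9,"ty": 2.0,"tz": 0,"wx": 0,"wy": 0,"wz": 0.184,"jaw": 1},
    {"tx": 1.3,"ty": 1.8,"tz": 0,"wx": 0,"wy": 0,"wz": 0.184,"jaw": 1},
  ],
)

```text
t: 6.05
tool_pos: [0.5121, 0.0254, 0.1955]
tool_rot: [-1.116, -2.927, 0.004]
contact_force: [0.3, 0.7, -1.1]
opening: 0.0422
```

```bash
python3 plan.py .505 .156 .19 75.9 .045
```

```text
t 6.05 pos [0.5121 0.0254 0.1955] yaw 138.3 q1,q6 [ -5.5 -53.7] tilt 0.52 F [ 0.3  0.7 -1.1] open 0.0422 q [-0.1  -0.18  1.91  0.    1.42 -0.94]
rows left 6
[{"tx": 1.54, "ty": 1.55, "tz": 0.1, "wx": -0.001, "wy": -0.001, "wz": 0.181}, {"tx": 1.79, "ty": 1.24, "tz": 0.1, "wx": -0.001, "wy": -0.001, "wz": 0.181}, {"tx": 1.98, "ty": 0.9, "tz": 0.1, "wx": -0.001, "wy": -0.001, "wz": 0.181}, {"tx": 2.11, "ty": 0.53, "tz": 0.1, "wx": -0.001, "wy": -0.001, "wz": 0.181}, {"tx": 2.18, "ty": 0.14, "tz": 0.1, "wx": -0.001, "wy": -0.001, "wz": 0.181}]
end [0.50617644 0.13423648 0.19091859]
```

Request:
send_rows(
  series=[
    {"tx": 1.5,"ty": 1.5,"tz": 0,"wx": 0,"wy": 0,"wz": 0.181,"jaw": 1},
    {"tx": 1.8,"ty": 1.2,"tz": 0,"wx": 0,"wy": 0,"wz": 0.181,"jaw": 1},
    {"tx": 2.0,"ty": 0.9,"tz": 0,"wx": 0,"wy": 0,"wz": 0.181,"jaw": 1},
    {"tx": 2.1,"ty": 0.5,"tz": 0,"wx": 0,"wy": 0,"wz": 0.181,"jaw": 1},
    {"tx": 2.0,"ty": 0.1,"tz": 0,"wx": 0,"wy": 0,"wz": 0.181,"jaw": 1},
  ],
)

```text
t: 6.68
tool_pos: [0.5012, 0.1351, 0.1871]
tool_rot: [-2.311, -2.104, 0.026]
contact_force: [0.1, -0.9, -0.9]
opening: 0.042
```

```bash
python3 plan.py .505 .156 .18 75.9 .045
python3 - <<'E'
from h import *
import pickle
c=ctrl.camera_info("wrist"); im=ctrl.get_image("wrist")[:,:,::-1]; cv2.imwrite("pics/w5.png",im); pickle.dump(c,open("w5.pkl","wb"))
E
```

```text
t 6.67 pos [0.5012 0.1351 0.1871] yaw 84.6 q1,q6 [ 6.8 12.1] tilt 1.32 F [ 0.1 -0.9 -0.9] open 0.042 q [ 0.12 -0.15  1.9   0.    1.41  0.21]
rows left 1
[{"tx": 2.11, "ty": 0.2, "tz": 0.7, "wx": -0.023, "wy": 0.003, "wz": 0.153}]
end [0.505 0.156 0.18 ]
```

View pics/w5.png

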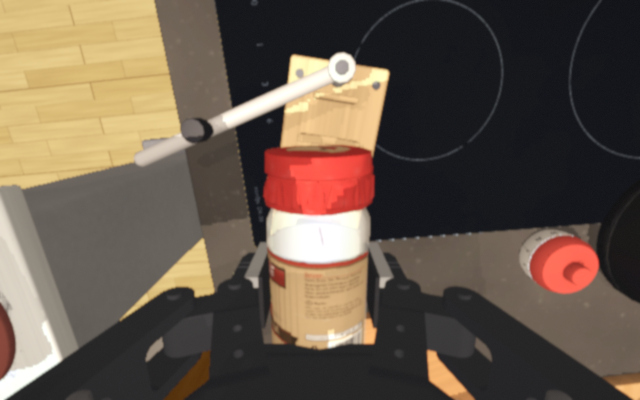

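Run:
```python
from h import *
import pickle
np.set_printoptions(precision=4,suppress=True)
W=pickle.load(open("w5.pkl","rb"));T=ctrl.camera_info("top")
print(atz(W,(291,55),.008),atz(W,(389,71),.008))
f=lambda x,y:((x+.5)/5-.5+195,(y+.5)/5-.5+225)
print("pivot",tri([(W,(342,67)),(T,f(97,125))]),"knob",tri([(W,(197,130)),(T,f(201,358))]))
```

```text
[0.4834 0.2589 0.008 ] [0.5719 0.2368 0.008 ]
pivot (array([0.5252, 0.235 , 0.0784]), [array([0.3, 0.3]), array([-0.1,  0.1])]) knob (array([0.4219, 0.2014, 0.101 ]), [array([0.5, 0.6]), array([-0.2,  0.1])])
```

Request:
send_rows(
  series=[
    {"tx": 2.1,"ty": 0.2,"tz": 0.5,"wx": -0.023,"wy": 0.003,"wz": 0.152,"jaw": 1},
    {"tx": 0,"ty": 0,"tz": 0,"wx": 0,"wy": 0,"wz": 0,"jaw": 1},
  ],
)

```text
t: 6.98
tool_pos: [0.5031, 0.1581, 0.1789]
tool_rot: [-2.477, -1.928, 0.006]
contact_force: [0.2, -0.4, -1.1]
opening: 0.0422
```

```bash
python3 plan.py .505 .156 .12 75.9 .03
```

```text
t 6.97 pos [0.5031 0.1581 0.1789] yaw 75.8 q1,q6 [ 9.3 23.5] tilt 0.27 F [ 0.2 -0.4 -1.1] open 0.0422 q [ 0.16 -0.13  1.9   0.    1.38  0.41]
rows left 2
[{"tx": -0.07, "ty": 0.13, "tz": 2.95, "wx": -0.002, "wy": 0.001, "wz": -0.001}, {"tx": -0.08, "ty": 0.12, "tz": 2.95, "wx": -0.002, "wy": 0.001, "wz": -0.001}]
end [0.505 0.156 0.12 ]
```

Request:
send_rows(
  series=[
    {"tx": -0.1,"ty": 0.1,"tz": 2.9,"wx": 0,"wy": 0,"wz": 0,"jaw": 1},
    {"tx": -0.1,"ty": 0.1,"tz": 2.9,"wx": 0,"wy": 0,"wz": 0,"jaw": 1},
    {"tx": 0,"ty": 0,"tz": 0,"wx": 0,"wy": 0,"wz": 0,"jaw": 1},
  ],
)

```text
t: 7.35
tool_pos: [0.5035, 0.1534, 0.1185]
tool_rot: [-2.469, -1.938, 0.011]
contact_force: [-0.0, 0.3, -1.7]
opening: 0.0419
```

```bash
python3 plan.py .5051 .1556 .075 75.95 .03
```

```text
t 7.35 pos [0.5035 0.1534 0.1185] yaw 76.3 q1,q6 [ 8.9 22.6] tilt 0.45 F [-0.   0.3 -1.7] open 0.0419 q [ 0.15 -0.07  1.95 -0.    1.27  0.39]
rows left 2
[{"tx": 0.13, "ty": 0.07, "tz": 2.17, "wx": -0.003, "wy": 0.002, "wz": 0.003}, {"tx": 0.13, "ty": 0.06, "tz": 2.17, "wx": -0.003, "wy": 0.002, "wz": 0.003}]
end [0.5051 0.1556 0.075 ]
```

Request:
send_rows(
  series=[
    {"tx": 0.1,"ty": 0.1,"tz": 2.1,"wx": -0.003,"wy": 0.002,"wz": 0.003,"jaw": 1},
    {"tx": 0.1,"ty": 0.1,"tz": 2.1,"wx": -0.003,"wy": 0.002,"wz": 0.003,"jaw": 1},
    {"tx": 0,"ty": 0,"tz": 0,"wx": 0,"wy": 0,"wz": 0,"jaw": 1},
  ],
)

```text
t: 7.72
tool_pos: [0.5079, 0.1535, 0.0791]
tool_rot: [2.472, 1.936, 0.004]
contact_force: [-0.0, 0.6, -1.1]
opening: 0.0414
```

```bash
python3 plan.py .5051 .1556 .05 75.95 .013
```

```text
t 7.72 pos [0.5079 0.1535 0.0791] yaw 76.1 q1,q6 [ 8.8 22.6] tilt 0.17 F [-0.   0.6 -1.1] open 0.0414 q [ 0.15 -0.01  1.97 -0.    1.18  0.4 ]
rows left 3
[{"tx": 0.05, "ty": -0.11, "tz": 0.97, "wx": 0.001, "wy": -0.0, "wz": 0.001}, {"tx": 0.05, "ty": -0.11, "tz": 0.97, "wx": 0.001, "wy": -0.0, "wz": 0.001}, {"tx": 0.05, "ty": -0.11, "tz": 0.97, "wx": 0.001, "wy": -0.0, "wz": 0.001}]
end [0.5051 0.1556 0.05  ]
```

Request:
send_rows(
  series=[
    {"tx": 0.05,"ty": -0.1,"tz": 0.9,"wx": 0,"wy": 0,"wz": 0,"jaw": 1},
    {"tx": 0.05,"ty": -0.1,"tz": 0.8,"wx": 0,"wy": 0,"wz": 0,"jaw": 1},
    {"tx": 0.05,"ty": -0.1,"tz": 0,"wx": 0,"wy": 0,"wz": 0,"jaw": 1},
    {"tx": 0,"ty": 0,"tz": 0,"wx": 0,"wy": 0,"wz": 0,"jaw": 1},
  ],
)

```text
t: 8.22
tool_pos: [0.5076, 0.1557, 0.065]
tool_rot: [2.468, 1.936, 0.011]
contact_force: [0.2, -0.4, -0.4]
opening: 0.0418
```

```bash
python3 plan.py .5051 .1556 .05 75.95 .013
```

```text
t 8.22 pos [0.5076 0.1557 0.065 ] yaw 76.2 q1,q6 [ 9.  22.8] tilt 0.48 F [ 0.2 -0.4 -0.4] open 0.0418 q [ 0.16  0.01  1.98 -0.    1.15  0.4 ]
rows left 2
[{"tx": -0.04, "ty": -0.13, "tz": 0.75, "wx": 0.004, "wy": -0.001, "wz": 0.002}, {"tx": -0.04, "ty": -0.12, "tz": 0.75, "wx": 0.004, "wy": -0.001, "wz": 0.002}]
end [0.5051 0.1556 0.05  ]
```

Request:
send_rows(
  series=[
    {"tx": 0,"ty": -0.25,"tz": 0.8,"wx": 0.004,"wy": 0,"wz": 0.002,"jaw": 1},
    {"tx": 0,"ty": -0.1,"tz": 0.7,"wx": 0.004,"wy": 0,"wz": 0.002,"jaw": 1},
    {"tx": 0,"ty": 0,"tz": 0,"wx": 0,"wy": 0,"wz": 0,"jaw": 1},
  ],
)

```text
t: 8.6
tool_pos: [0.5041, 0.1568, 0.0492]
tool_rot: [-2.474, -1.933, -0.003]
contact_force: [0.4, -0.8, -1.3]
opening: 0.0423
```

```bash
python3 plan.py .5051 .1556 .038 75.95 .007
```

```text
t 8.6 pos [0.5041 0.1568 0.0492] yaw 76.0 q1,q6 [ 9.1 23. ] tilt 0.16 F [ 0.4 -0.8 -1.3] open 0.0423 q [0.16 0.03 1.98 0.   1.13 0.4 ]
rows left 2
[{"tx": -0.05, "ty": 0.06, "tz": 0.56, "wx": -0.0, "wy": -0.001, "wz": 0.0}, {"tx": -0.05, "ty": 0.06, "tz": 0.56, "wx": -0.0, "wy": -0.001, "wz": 0.0}]
end [0.5051 0.1556 0.038 ]
```

Request:
send_rows(
  series=[
    {"tx": -0.05,"ty": 0.1,"tz": 0.6,"wx": 0,"wy": 0,"wz": 0,"jaw": 1},
    {"tx": -0.05,"ty": 0,"tz": 0.5,"wx": 0,"wy": 0,"wz": 0,"jaw": 1},
    {"tx": 0,"ty": 0,"tz": 0,"wx": 0,"wy": 0,"wz": 0,"jaw": 1},
  ],
)

```text
t: 8.98
tool_pos: [0.5052, 0.1557, 0.0384]
tool_rot: [-2.474, -1.932, -0.003]
contact_force: [-2.6, -0.1, 3.5]
opening: 0.0418
```

```bash
python3 plan.py .5051 .1556 .038 75.95 .007;python3 - <<'E'
from h import *
im=ctrl.get_image("wrist")[:,:,::-1]; cv2.imwrite("pics/w6.png",im)
im=ctrl.get_image("top")[:,:,::-1]; crop(im,195,210,130,130,5,"pics/t6.png")
E
```

```text
t 8.97 pos [0.5052 0.1557 0.0384] yaw 76.0 q1,q6 [ 9.  22.9] tilt 0.18 F [-2.6 -0.1  3.5] open 0.0418 q [0.16 0.05 1.99 0.   1.11 0.4 ]
rows left 1
[{"tx": -0.01, "ty": -0.01, "tz": 0.04, "wx": -0.001, "wy": -0.003, "wz": 0.001}]
end [0.5051 0.1556 0.038 ]
```

View pics/w6.png

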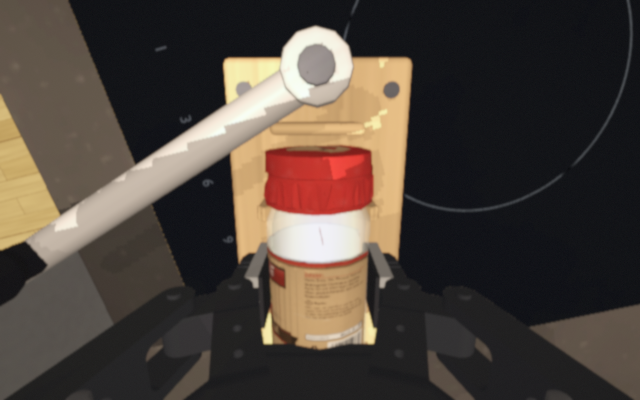

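View pics/t6.png

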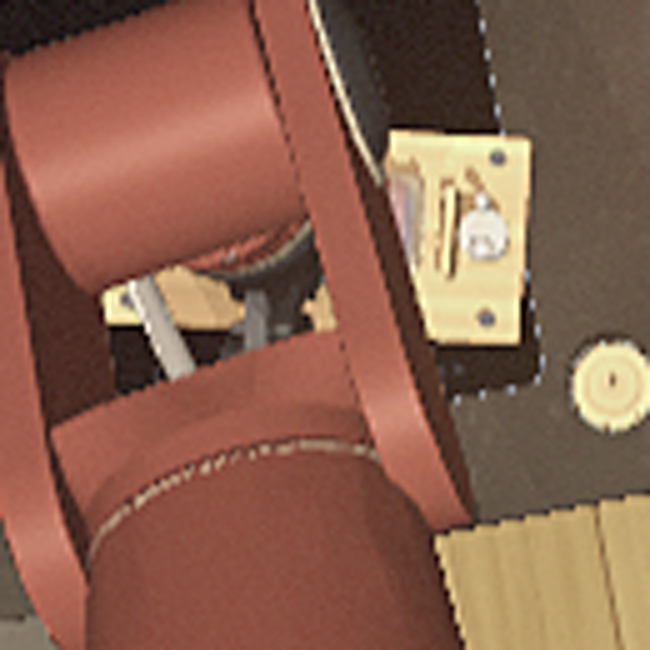

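Request:
send_rows(
  series=[
    {"tx": 0,"ty": 0,"tz": 0,"wx": 0,"wy": 0,"wz": 0,"jaw": 0.4},
    {"tx": 0,"ty": 0,"tz": 0,"wx": 0,"wy": 0,"wz": 0,"jaw": 0.25},
    {"tx": 0,"ty": 0,"tz": 0,"wx": 0,"wy": 0,"wz": 0,"jaw": 0.25},
    {"tx": 0,"ty": 0,"tz": 0,"wx": 0,"wy": 0,"wz": 0,"jaw": 0.25},
  ],
)

```text
t: 9.57
tool_pos: [0.5059, 0.1557, 0.0382]
tool_rot: [-2.475, -1.933, -0.006]
contact_force: [-0.4, -0.1, -0.4]
opening: 0.0638
```

Request:
send_rows(
  series=[
    {"tx": 0,"ty": 0,"tz": -1.5,"wx": 0,"wy": 0,"wz": 0,"jaw": 0.25},
    {"tx": 0,"ty": 0,"tz": -2.5,"wx": 0,"wy": 0,"wz": 0,"jaw": 0.25},
    {"tx": 0,"ty": 0,"tz": -3,"wx": 0,"wy": 0,"wz": 0,"jaw": 0.25},
    {"tx": 0,"ty": 0,"tz": -3,"wx": 0,"wy": 0,"wz": 0,"jaw": 0.25},
    {"tx": 0,"ty": 0,"tz": 0,"wx": 0,"wy": 0,"wz": 0,"jaw": 0.25},
  ],
)

```text
t: 10.2
tool_pos: [0.5065, 0.1555, 0.1452]
tool_rot: [2.475, 1.934, 0.011]
contact_force: [0.3, -0.2, -0.5]
opening: 0.0642
```

```bash
python3 plan.py .5051 .1556 .15 75.95;python3 - <<'E'
from h import *
import pickle
c=ctrl.camera_info("wrist");im=ctrl.get_image("wrist")[:,:,::-1]; cv2.imwrite("pics/w7.png",im); pickle.dump(c,open("w7.pkl","wb"))
E
```

```text
t 10.2 pos [0.5065 0.1555 0.1452] yaw 76.0 q1,q6 [ 8.9 22.9] tilt 0.4 F [ 0.3 -0.2 -0.5] open 0.0642 q [ 0.16 -0.1   1.93  0.    1.31  0.4 ]
rows left 1
[{"tx": -0.02, "ty": -0.13, "tz": -0.48, "wx": 0.005, "wy": -0.005, "wz": 0.001}]
end [0.5051 0.1556 0.15  ]
```

View pics/w7.png

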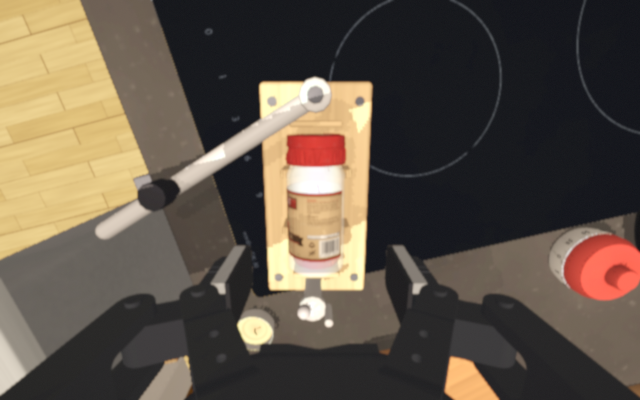

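Run:
```python
from h import *
import pickle
np.set_printoptions(precision=4,suppress=True)
W=pickle.load(open("w7.pkl","rb"))
rc=np.array([.5052,.156,0]);a=np.radians(75.97);y=np.array([np.cos(a),np.sin(a),0]);x=np.array([y[1],-y[0],0]);z=np.array([0,0,1.])
k=atz(W,(153,193),.104);pv=atz(W,(315,95),.08);print(k,pv)
for n,p in(("knob",k),("piv",pv)): print(n,(p-rc)@x,(p-rc)@y)
r=k-rc-.08*y;print("theta",np.arctan2(-(r@x),-(r@y)),np.hypot(r@x,r@y))
I=cv2.imread("pics/w7.png");s=4;b=(240,70,140,220);I=cv2.resize(I[b[1]:b[1]+b[3],b[0]:b[0]+b[2]],None,fx=s,fy=s)
c=rc+z*.04
for L,rr in((-.053,.021),(.037,.0225),(.053,.0225)):
    q=[proj(W,c+L*y+rr*(x*np.cos(t)+z*np.sin(t))) for t in np.linspace(0,6.283,40)]
    q=((np.array(q)-b[:2]+.5)*s).astype(int);cv2.polylines(I,[q.reshape(-1,1,2)],1,(0,255,0),1)
q=[proj(W,rc+z*.008+u*x*.046+v*y*.095) for u,v in((1,1),(1,-1),(-1,-1),(-1,1))]
q=((np.array(q)-b[:2]+.5)*s).astype(int);cv2.polylines(I,[q.reshape(-1,1,2)],1,(255,255,0),1)
cv2.imwrite("pics/ov7.png",cv2.resize(I,None,fx=.68,fy=.68,interpolation=cv2.INTER_AREA))
```

```text
[0.4215 0.2039 0.104 ] [0.5244 0.2345 0.08  ]
knob -0.09286072211281306 0.02616304265355664
piv -0.00036374119208898746 0.08081264425906204
theta 1.0453919366450883 0.10733839801131674
```

View pics/ov7.png

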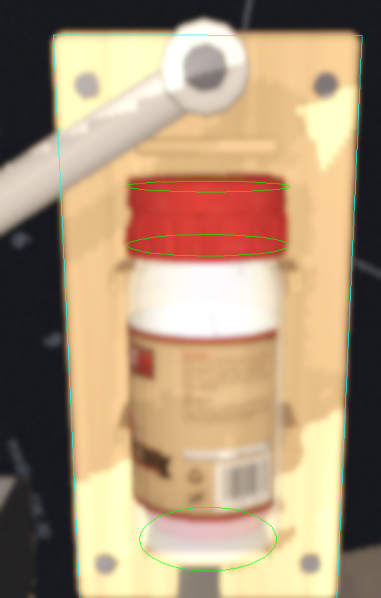

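```bash
python3 plan.py .4212 .2022 .15 17 .05
```

```text
t 10.25 pos [0.5054 0.1553 0.1433] yaw 76.0 q1,q6 [ 8.9 22.9] tilt 0.25 F [-0.1  0.2  0.3] open 0.0641 q [ 0.16 -0.1   1.93  0.    1.31  0.4 ]
rows left 6
[{"tx": 0.42, "ty": -1.55, "tz": -0.11, "wx": -0.0, "wy": -0.001, "wz": 0.172}, {"tx": 0.15, "ty": -1.6, "tz": -0.11, "wx": -0.0, "wy": -0.001, "wz": 0.172}, {"tx": -0.13, "ty": -1.6, "tz": -0.11, "wx": -0.0, "wy": -0.001, "wz": 0.172}, {"tx": -0.4, "ty": -1.56, "tz": -0.11, "wx": -0.0, "wy": -0.001, "wz": 0.172}, {"tx": -0.66, "ty": -1.46, "tz": -0.11, "wx": -0.0, "wy": -0.001, "wz": 0.172}]
end [0.43523145 0.19438158 0.14889105]
```

Request:
send_rows(
  series=[
    {"tx": 0.4,"ty": -1.5,"tz": -0.2,"wx": 0,"wy": 0,"wz": 0.172,"jaw": 0.25},
    {"tx": 0.2,"ty": -1.6,"tz": -0.2,"wx": 0,"wy": 0,"wz": 0.172,"jaw": 0.25},
    {"tx": -0.1,"ty": -1.6,"tz": -0.2,"wx": 0,"wy": 0,"wz": 0.172,"jaw": 0.25},
    {"tx": -0.4,"ty": -1.6,"tz": -0.2,"wx": 0,"wy": 0,"wz": 0.172,"jaw": 0.25},
    {"tx": -0.7,"ty": -1.5,"tz": -0.2,"wx": 0,"wy": 0,"wz": 0.172,"jaw": 0.25},
  ],
)

```text
t: 10.88
tool_pos: [0.4299, 0.1954, 0.1465]
tool_rot: [-3.064, -0.679, 0.014]
contact_force: [0.3, -0.5, 0.3]
opening: 0.0639
```

```bash
python3 plan.py .4212 .2022 .145 17 .05
```

```text
t 10.88 pos [0.4299 0.1954 0.1465] yaw 25.0 q1,q6 [15.3 80.3] tilt 0.53 F [ 0.3 -0.5  0.3] open 0.0639 q [ 0.27 -0.24  2.05  0.    1.34  1.4 ]
rows left 1
[{"tx": -0.5, "ty": -0.98, "tz": 0.16, "wx": -0.004, "wy": 0.008, "wz": 0.139}]
end [0.4212 0.2022 0.145 ]
```

Request:
send_rows(
  series=[
    {"tx": -0.5,"ty": -1.0,"tz": 0,"wx": -0.004,"wy": 0.008,"wz": 0.139,"jaw": 0.25},
    {"tx": 0,"ty": 0,"tz": 0,"wx": 0,"wy": 0,"wz": 0,"jaw": 0.25},
  ],
)

```text
t: 11.12
tool_pos: [0.4185, 0.2024, 0.1437]
tool_rot: [3.107, 0.461, -0.008]
contact_force: [0.2, -0.2, -0.0]
opening: 0.0639
```

```bash
python3 plan.py .4212 .2022 .09 17 .025;python3 - <<'E'
from h import *
im=ctrl.get_image("wrist")[:,:,::-1]; cv2.imwrite("pics/w8.png",im)
from scipy.spatial.transform import Rotation as Ro
c=ctrl.camera_info("wrist");o=ctrl.get_obs();R=Ro.from_rotvec(o["tool_rot"]).as_matrix();print(proj(c,o["tool_pos"]),proj(c,o["tool_pos"]+R[:,2]*.046))
E
```

```text
t 11.12 pos [0.4185 0.2024 0.1437] yaw 16.9 q1,q6 [16.6 89.7] tilt 0.3 F [ 0.2 -0.2 -0. ] open 0.0639 q [ 0.29 -0.26  2.07 -0.    1.34  1.57]
rows left 3
[{"tx": 0.1, "ty": 0.03, "tz": 1.79, "wx": 0.0, "wy": 0.002, "wz": -0.001}, {"tx": 0.09, "ty": 0.03, "tz": 1.79, "wx": 0.0, "wy": 0.002, "wz": -0.001}, {"tx": 0.09, "ty": 0.03, "tz": 1.79, "wx": 0.0, "wy": 0.002, "wz": -0.001}]
end [0.4212 0.2022 0.09  ]
[319.32901433 268.24021431] [319.03120895 232.57625238]
```

View pics/w8.png

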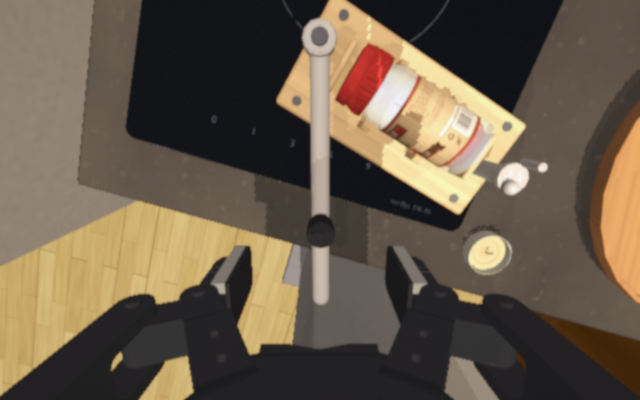

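Request:
send_rows(
  series=[
    {"tx": 0.1,"ty": 0,"tz": 1.8,"wx": 0,"wy": 0.002,"wz": 0,"jaw": 0.25},
    {"tx": 0.1,"ty": 0,"tz": 1.8,"wx": 0,"wy": 0.002,"wz": 0,"jaw": 0.25},
    {"tx": 0.1,"ty": 0,"tz": 1.4,"wx": 0,"wy": 0.002,"wz": 0,"jaw": 0.25},
    {"tx": 0,"ty": 0,"tz": 0,"wx": 0,"wy": 0,"wz": 0,"jaw": 0.25},
  ],
)

```text
t: 11.68
tool_pos: [0.4223, 0.2017, 0.0908]
tool_rot: [3.105, 0.471, -0.002]
contact_force: [-0.4, -0.5, -0.8]
opening: 0.0643
```

```bash
python3 plan.py .4212 .2022 .092 17 .025
```

```text
t 11.68 pos [0.4223 0.2017 0.0908] yaw 17.2 q1,q6 [16.4 89.2] tilt 0.07 F [-0.4 -0.5 -0.8] open 0.0643 q [ 0.29 -0.18  2.1  -0.    1.22  1.56]
rows left 1
[{"tx": -0.09, "ty": -0.08, "tz": -0.12, "wx": 0.001, "wy": 0.001, "wz": 0.004}]
end [0.4212 0.2022 0.092 ]
```

Request:
send_rows(
  series=[
    {"tx": 0,"ty": -0.1,"tz": -0.5,"wx": 0,"wy": 0,"wz": 0,"jaw": 0.25},
    {"tx": 0,"ty": 0,"tz": 0,"wx": 0,"wy": 0,"wz": 0,"jaw": 0.6},
    {"tx": 0,"ty": 0,"tz": 0,"wx": 0,"wy": 0,"wz": 0,"jaw": 1},
    {"tx": 0,"ty": 0,"tz": 0,"wx": 0,"wy": 0,"wz": 0,"jaw": 1},
    {"tx": 0,"ty": 0,"tz": 0,"wx": 0,"wy": 0,"wz": 0,"jaw": 1},
  ],
  squeeze=20,
)

```text
t: 12.3
tool_pos: [0.4236, 0.203, 0.0985]
tool_rot: [3.106, 0.472, 0.005]
contact_force: [0.5, 0.8, -1.4]
opening: 0.0157
```

Request:
send_rows(
  series=[
    {"tx": 0,"ty": 0,"tz": 0,"wx": 0,"wy": 0,"wz": 0,"jaw": 1},
    {"tx": 0,"ty": 0,"tz": 0,"wx": 0,"wy": 0,"wz": 0,"jaw": 1},
  ],
)

```text
t: 12.55
tool_pos: [0.4236, 0.203, 0.0984]
tool_rot: [3.105, 0.472, 0.005]
contact_force: [0.2, -0.2, -0.6]
opening: 0.0158
```

```bash
cat > arc.py <<'E'
from h import *
import sys,json
from scipy.spatial.transform import Rotation as Ro
pv=np.array([.5247,.2337]);a=np.radians(75.97);y=np.array([np.cos(a),np.sin(a)]);x=np.array([y[1],-y[0]])
K=lambda th:pv+.11*(-np.sin(th)*x-np.cos(th)*y)
o=ctrl.get_obs();p=o["tool_pos"].copy();R=Ro.from_rotvec(o["tool_rot"]);m=R.as_matrix();yaw=np.arctan2(m[1,0],m[0,0])
r=p[:2]-pv;th=np.arctan2(-(r@x),-(r@y))
print("t",round(o["t"],2),"pos",np.round(p,4),"theta",round(th,3),"r",round(np.hypot(*r),4),"yaw err",round(yaw-(a-th),3),"F",np.round(o["contact_force"],1),"M",np.round(o["wrist_torque"],2),"open",round(o["opening"],4))
dth=float(sys.argv[1]);n=int(sys.argv[2]);z=float(sys.argv[3]) if len(sys.argv)>3 else p[2];rows=[]
for i in range(n):
    t2=th-dth*(i+1);P=np.array([*K(t2),z]);yw=a-t2
    Rt=Ro.from_matrix(np.array([[np.cos(yw),np.sin(yw),0],[np.sin(yw),-np.cos(yw),0],[0,0,-1]]))
    s=R.inv().apply(P-p)*100;w=(R.inv()*Rt).as_rotvec();rows.append([*np.round(s,2).tolist(),*np.round(w,3).tolist()]);p=P;R=Rt
print("\n".join(map(str,rows)),"end th",t2)
E
python3 arc.py .15 4
```

```text
t 12.55 pos [0.4236 0.203  0.0984] theta 1.031 r 0.1057 yaw err 0.007 F [ 0.2 -0.2 -0.6] M [ 0.02 -0.05 -0.05] open 0.0158
[-0.32, 1.64, 0.0, 0.001, -0.003, -0.143]
[0.12, 1.64, 0.0, 0.0, 0.0, -0.15]
[0.12, 1.64, 0.0, 0.0, 0.0, -0.15]
[0.12, 1.64, 0.0, 0.0, 0.0, -0.15] end th 0.431288056617403
```

Request:
send_rows(
  series=[
    {"tx": -0.1,"ty": 1.2,"tz": 0,"wx": 0,"wy": 0,"wz": -0.12,"jaw": 1},
    {"tx": 0.0,"ty": 1.4,"tz": 0,"wx": 0,"wy": 0,"wz": -0.13,"jaw": 1},
    {"tx": 0.1,"ty": 1.4,"tz": 0,"wx": 0,"wy": 0,"wz": -0.13,"jaw": 1},
  ],
)

```text
t: 12.92
tool_pos: [0.4425, 0.1677, 0.0985]
tool_rot: [2.953, 1.069, 0.016]
contact_force: [0.5, -0.8, -1.7]
opening: 0.0158
```

```bash
python3 arc.py .13 4 .097
```

```text
t 12.93 pos [0.4425 0.1677 0.0985] theta 0.649 r 0.1055 yaw err 0.018 F [ 0.5 -0.8 -1.7] M [ 0.01 -0.07 -0.07] open 0.0158
[-0.39, 1.42, 0.15, 0.005, -0.009, -0.112]
[0.09, 1.43, 0.0, 0.0, 0.0, -0.13]
[0.09, 1.43, 0.0, 0.0, 0.0, -0.13]
[0.09, 1.43, 0.0, 0.0, 0.0, -0.13] end th 0.12921125108426934
```

Moving freely with low forces. Continue.

Request:
send_rows(
  series=[
    {"tx": 0,"ty": 1.4,"tz": 0,"wx": 0,"wy": -0.005,"wz": -0.115,"jaw": 1},
    {"tx": 0.1,"ty": 1.4,"tz": 0,"wx": 0,"wy": 0,"wz": -0.13,"jaw": 1},
    {"tx": 0.1,"ty": 1.4,"tz": 0,"wx": 0,"wy": 0,"wz": -0.13,"jaw": 1},
  ],
)

```text
t: 13.3
tool_pos: [0.4752, 0.1408, 0.0984]
tool_rot: [2.692, 1.617, 0.012]
contact_force: [-0.7, 2.5, -0.6]
opening: 0.0156
```

```bash
python3 arc.py .07 4 .097
```

```text
t 13.3 pos [0.4752 0.1408 0.0984] theta 0.245 r 0.1052 yaw err 0.001 F [-0.7  2.5 -0.6] M [0.42 0.03 0.08] open 0.0156
[-0.45, 0.77, 0.14, 0.005, -0.006, -0.069]
[0.03, 0.77, 0.0, 0.0, 0.0, -0.07]
[0.03, 0.77, 0.0, 0.0, 0.0, -0.07]
[0.03, 0.77, 0.0, 0.0, 0.0, -0.07] end th -0.03512738558699813
```

Request:
send_rows(
  series=[
    {"tx": 0,"ty": 0.7,"tz": 0,"wx": 0,"wy": 0,"wz": -0.07,"jaw": 1},
    {"tx": 0,"ty": 0.7,"tz": 0,"wx": 0,"wy": 0,"wz": -0.07,"jaw": 1},
    {"tx": 0,"ty": 0.7,"tz": 0,"wx": 0,"wy": 0,"wz": -0.07,"jaw": 1},
    {"tx": 0,"ty": 0.4,"tz": 0,"wx": 0,"wy": 0,"wz": -0.03,"jaw": 1},
  ],
)

```text
t: 13.8
tool_pos: [0.4987, 0.1319, 0.0984]
tool_rot: [-2.471, -1.936, -0.012]
contact_force: [-0.1, 0.6, 0.2]
opening: 0.0157
```

```bash
python3 arc.py .03 1
```

```text
t 13.8 pos [0.4987 0.1319 0.0984] theta 0.005 r 0.105 yaw err 0.008 F [-0.1  0.6  0.2] M [0.05 0.09 0.01] open 0.0157
[-0.49, 0.33, -0.0, 0.003, -0.008, -0.022] end th -0.02515720748034566
```

Request:
send_rows(
  series=[
    {"tx": 0,"ty": 0.3,"tz": 0,"wx": 0,"wy": 0,"wz": 0,"jaw": 1},
    {"tx": 0,"ty": 0.3,"tz": 0,"wx": 0,"wy": 0,"wz": 0,"jaw": 1},
  ],
)

```text
t: 14.05
tool_pos: [0.4992, 0.1318, 0.0981]
tool_rot: [-2.463, -1.927, 0.006]
contact_force: [-13.8, 2.8, 11.3]
opening: 0.0156
```

```bash
python3 arc.py .03 1
```

```text
t 14.05 pos [0.4992 0.1318 0.0981] theta -0.0 r 0.1051 yaw err 0.002 F [-13.8   2.8  11.3] M [ 0.37  2.13 -0.02] open 0.0156
[-0.49, 0.33, -0.01, -0.014, -0.006, -0.028] end th -0.030170840669280715
```

Against the hard stop (14 N, angle about 0). I'll relax, release and lift.

Request:
send_rows(
  series=[
    {"tx": 0,"ty": 0,"tz": 0,"wx": 0,"wy": 0,"wz": 0,"jaw": 1},
    {"tx": 0,"ty": 0,"tz": 0,"wx": 0,"wy": 0,"wz": 0,"jaw": 0.6},
    {"tx": 0,"ty": 0,"tz": 0,"wx": 0,"wy": 0,"wz": 0,"jaw": 0.5},
    {"tx": 0,"ty": 0,"tz": 0,"wx": 0,"wy": 0,"wz": 0,"jaw": 0.5},
  ],
)

```text
t: 14.55
tool_pos: [0.4992, 0.1318, 0.0984]
tool_rot: [-2.464, -1.926, 0.007]
contact_force: [0.9, -0.6, -0.9]
opening: 0.0428
```

Request:
send_rows(
  series=[
    {"tx": 0,"ty": 0,"tz": -1.5,"wx": 0,"wy": 0,"wz": 0,"jaw": 0.5},
    {"tx": 0,"ty": 0,"tz": -3,"wx": 0,"wy": 0,"wz": 0,"jaw": 0.5},
    {"tx": 0,"ty": 0,"tz": -4,"wx": 0,"wy": 0,"wz": 0,"jaw": 0.5},
    {"tx": -3,"ty": -2,"tz": -4,"wx": 0,"wy": 0,"wz": 0,"jaw": 0.5},
    {"tx": -3,"ty": -2,"tz": 0,"wx": 0,"wy": 0,"wz": 0,"jaw": 0.5},
  ],
)

```text
t: 15.18
tool_pos: [0.4479, 0.0816, 0.2323]
tool_rot: [-2.464, -1.93, 0.004]
contact_force: [0.8, -0.7, -1.6]
opening: 0.0425
```

Request:
send_rows(
  series=[
    {"tx": -3,"ty": -3,"tz": 0,"wx": 0,"wy": 0,"wz": 0,"jaw": 0.5},
    {"tx": 0,"ty": 0,"tz": 0,"wx": 0,"wy": 0,"wz": 0,"jaw": 0.5},
  ],
)

```text
t: 15.42
tool_pos: [0.4106, 0.0581, 0.2361]
tool_rot: [-2.469, -1.931, -0.003]
contact_force: [0.5, 0.1, -0.2]
opening: 0.0428
```

Run:
```python
from h import *
import pickle
o=ctrl.get_obs();print(o["t"],o["tool_pos"],o["dq"].max(),o["contact_force"])
pickle.dump(ctrl.camera_info("wrist"),open("w9.pkl","wb"))
for n in("wrist","top","scene"): cv2.imwrite(f"pics/{n}9.png",ctrl.get_image(n)[:,:,::-1])
im=cv2.imread("pics/scene9.png");crop(im,240,140,160,120,5,"pics/s9.png")
```

```text
15.425 [0.41062127 0.05807488 0.23605725] 0.026749933770802894 [ 0.5013529   0.12120242 -0.23336101]
```

View pics/wrist9.png

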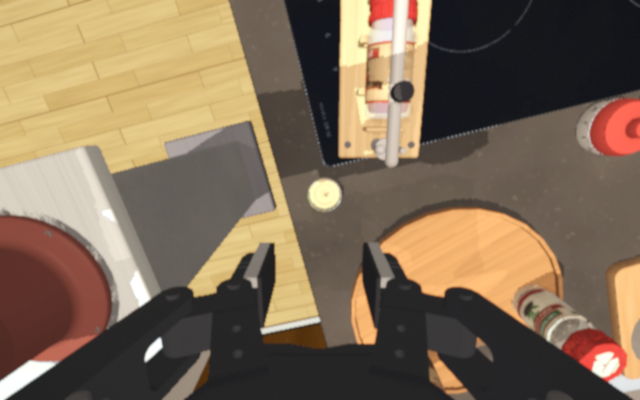

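View pics/top9.png

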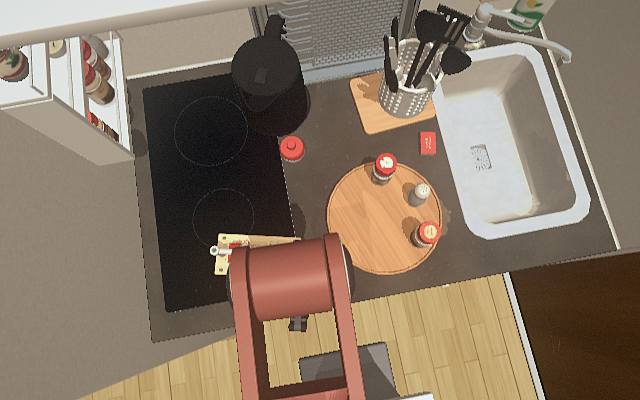

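View pics/s9.png

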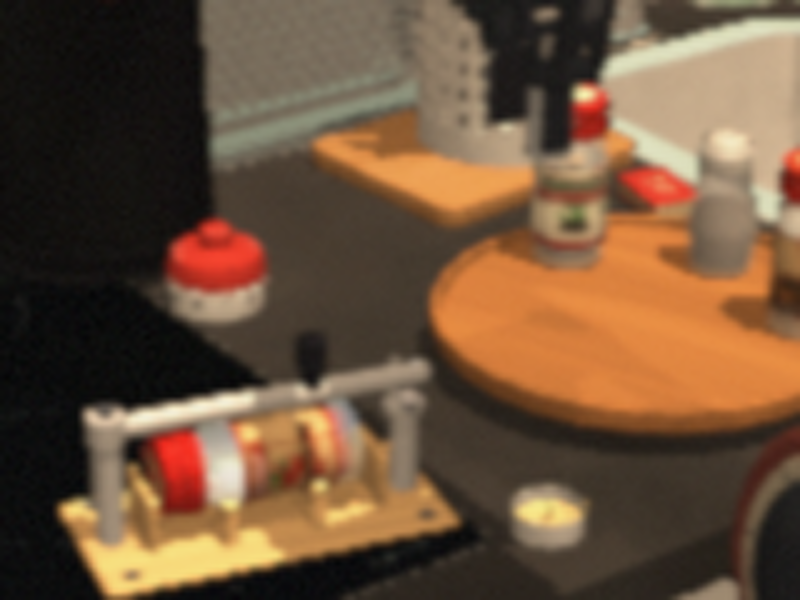

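Run:
```python
from h import *
import pickle
W=pickle.load(open("w9.pkl","rb"));S=ctrl.camera_info("scene")
np.set_printoptions(precision=4,suppress=True)
pv=np.array([.5249,.234]);a=np.radians(75.97);y=np.array([np.cos(a),np.sin(a)]);x=np.array([y[1],-y[0]])
for k in(atz(W,(402,91),.104),atz(W,(402,91),.098)):
    r=k[:2]-pv;print(k,"theta",np.arctan2(-(r@x),-(r@y)),np.hypot(*r))
k,e=tri([(W,(402,90)),(S,(311/5+240-.4,340/5+140-.4))]);r=k[:2]-pv;print(k,e,np.arctan2(-(r@x),-(r@y)))
k,e=tri([(W,(391,163)),(S,(424/5+240-.4,370/5+140-.4))]);r=k[:2]-pv;print("rod end",k,e,np.arctan2(-(r@x),-(r@y)),np.hypot(*r))
```

```text
[0.4963 0.1279 0.104 ] theta 0.018866056850710116 0.10989765042921656
[0.4978 0.128  0.098 ] theta 0.0053657871454950625 0.10942552982184847
[0.4965 0.1284 0.1027] [array([-0.2,  0.4]), array([-0.1, -0. ])] 0.018103151131321285
rod end [0.483  0.0665 0.0721] [array([-0.2,  0.5]), array([-0.2,  0. ])] 0.00034065752865511655 0.17261455047114915
```

The bar reads 0.00 to 0.02 rad, so it is caught. The jar is in place, the others are standing and the arm is clear.

```bash
python3 -c "
from station import ctrl
print(ctrl.finish_job())"
```

```text
the job is handed in; nothing more can be done
None
```

I lifted the fallen jar off the lazy Susan, laid it in the rack's saddles with its red cap towards the hinge, and swung the keeper bar shut against its stop. The job was handed in just after 15.4 s on the robot's clock, well under 58 s; no verdict is reported.

The last checks:
- **Jar:** in the picture taken after release, it sat about 2 mm along from the middle, against a 12 mm limit. In the final scene view it still lies in the saddles with its cap to the hinge.
- **Keeper bar:** it met the hard stop at about 14 N. After release, its angle measured 0.00 to 0.02 rad, below the 0.05 needed to be caught. Two ways of measuring it differed by about 0.02 rad, within calibration error.
- **Other containers:** the two jars and the shaker are still standing on the lazy Susan. The timer, tea light and match box look unmoved by eye; I did not measure them.
- **Arm:** it is clear of everything, with almost no force on the tool.

No check failed. The first jar estimate from the top camera was about 3 mm off sideways; I corrected it with the wrist camera before gripping.

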